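# Swing the cap pan's handle clear of the chute and set the catch cup

## Robot

A 6-joint arm with a two-finger parallel gripper is mounted at the origin on the work surface. World frame = base frame: x ahead of the robot, y to its left, z up, the work surface at z = 0. Lengths are in m, angles in rad, forces in N, time in s.
With the tool pointing down it reaches from about 0.425 to 1.125 m from the base axis. Payload 14.9 kg.
Tool frame: the origin (TCP) lies between the finger pads; the fingertips stand 11 mm ahead of it and the grasp point (between the pads) lies 8 mm behind it; z points along the fingers, x is the direction in which the jaws open and shut, and the axes are right-handed (so a half turn about z gives the same grasp; the last joint's range is limited). The gripper opens to 91 mm and grips with 3 to 60 N. Pads are 32 mm wide; open, the fingers measure 118 mm over their backs; the gripper's body (76 mm by 178 mm) begins 60 mm behind the grasp point.
Start: joints at [-1.231, 0.379, 1.734, -0, 1.028, -0.033], TCP at [0.255, -0.652, 0.199] pointing down, gripper open.
Joint ranges: [-2.77, 2.77], [-0.74, 2.19], [0, 2.66], [-1.06, 4.2], [0.31, 2.87], [-3.08, 3.08]. Speed limits (rad/s): [1.89, 1.89, 2.39, 3.14, 3.14, 3.14].

## Interface

Orientations are given as a unit quaternion [x, y, z, w].
In Python, from workcell import * gives the robot as it stands.
- The arm moves only by the tool servo_tool, never from a script. Its argument "steps" is text: rows parted by semicolons, each of 5 numbers parted by spaces: the opening, from -1 (shut) to 1 (fully open), then the shift along the tool's x, y, z in units of 50 mm (1.0 is 50 mm), then the turn about the tool's z in units of 6 degrees (1.0 is 6 degrees). A call has 1 to 12 rows; each row shifts and turns the pose as measured when the row begins, along the tool's axes as they then stand; what a row does not reach is not made up. A row lasts 1/10 s, in which the tool goes at most 50 mm and 8.59 degrees, less where a joint would pass 70% of its speed; a pose out of reach is approached as far as the arm can. A call is refused whole if a number of a shift passes 1 or a number of a turn 1, either way. A call with a gripper value outside its range is refused whole. The fingers move at their own pace and stop on an object; "newtons" is the grip in N (left out, the last holds). Time passes only in rows, so rows that do not move let the fingers close. It gives the time, the measured TCP pose, the force and the opening at its end, in the units of the state.
- sense(): the state, without advancing time (a new reading comes with each control period).
- get_image(name): name is "side" or "top" or "wrist"; returns a dict with "pixels" (384x512x3 uint8, red, green, blue), "vfov" (degrees; the focal length in pixels is half the picture's height over the tangent of half this angle, whatever the lens; pixels are square), "cx", "cy" (the principal point, pixels), "R" (3x3) and "t" (3): a world point X has camera coordinates R X + t. Camera axes: x right, y down, z forward; pixel columns grow to the right and rows downward; lengths in m; the calibration is good to about 2 mm. A picture is of the moment at which its call begins. There is no depth.
- close_job(): hands the job in, once; it reports no verdict.
Trained networks look in a picture, given as the dict that the camera call returned (one of the last four; its "shot" number tells which), for a name from the list of things; names that differ only in an ending like _2 or _b are one class to them, and where a whole thing is asked for, a point or a joint stands for the part that bears it (a point fixed in the world has none). Each returns a list of dicts, best first, with "conf" (0 to 1); they miss things now and then, are a little off and sometimes report something else, mostly with a low value. They report only what shows in the picture. A call takes as long as a camera call.
- boxes_of(picture, query): "position" ([x, y, z] in m, in the coordinates of the camera as it stood for that picture, good to about 4 mm: the middle of the surface that is visible of it).
The state is a dict: "clock": time; "joint_pos": joint angles; "qd": joint speeds; "tau": joint torques, N m; "eef_pos": TCP position; "orientation": TCP orientation; "ft_force": force on the tool from outside, world axes, zero at the start; "wrist_torque": the same for the moment, N m; "width": finger opening in m.
Only numpy, scipy, OpenCV 4.12 (cv2) and the standard library are available. Lean on these libraries where they do the work, as an engineer would, in place of code of your own. Each camera call takes 0.05 s, during which the arm holds its last target.

## Task

The small pan's handle lies across the spot under the chute's mouth where the catch cup belongs, and the wide pan blocks the short way round. Keeping the small pan standing on its spot, swing its handle round by the right (clockwise seen from above) in two goes: let go when it points to the right, square to the chute,, take a fresh hold, and go on until it points straight away from the chute to the robot's side, in line with the chute; let go. Then stand the white plastic catch cup upright on the shelf, centred on the spot below the chute's mouth, without disturbing the wide pan, the nut, the star cap or the bell.

Things in the scene. Friction and masses are not known exactly. Their poses are not given: they have to be found in the camera images.
- pan: Small round steel pan, 90 mm across the rim, 82 mm at the foot, 50 mm tall, about 0.35 kg, standing loose on the shelf, some caps fixed inside. Origin on its axis at the underside. Its x axis points along its single straight handle, z up. It has nothing to turn on but its own friction with the tiles: pushing the handle sideways shifts the pan too.
- pan_centre (a point): Centre of the small pan, on its axis 25 mm above the underside; axes as the pan's (x along the handle, z up).
- pan_handle (a point): Middle of the small pan's handle grip: a level dark wooden bar 78 mm long (along x), 16 mm wide, 14 mm thick, its middle 96 mm from the pan's axis and 40 mm above the shelf, its end 135 mm from the axis. The metal neck from pan to grip is 10 mm wide. Pinch it from above, across its 16 mm width.
- skillet_centre (a point): Centre (half-way up) of the wide neighbouring pan to the left of the small one: dark steel, 110 mm across, 45 mm tall, 0.85 kg, loose, full of caps; its black handle (its x axis, end 158 mm from its axis) points off to the left. It stands in the way of the small pan's handle on that side. Leave it alone.
- drop_spot (a point): The spot on the shelf surface (z = 0) where the middle of the catch cup belongs, just before the mouth of the tin chute. Axes of the chute: x from the mouth up along the chute (roughly away from the robot, up to 17 degrees askew), y left, z up. The small pan's handle stops half-way pointing along this -y and ends pointing along this -x.
- chute_lip (a point): Middle of the chute's lip (mouth), 46 mm from the drop spot along its +x and 80 mm up; axes the same. The chute is fixed: a 60 mm wide tin trough, side walls up to 93 mm high at the lip, rising at 25 degrees to a hopper whose top is 210 mm high. Keep the hand on the near side of the lip when setting the cup down.
- cup_centre (a point): Centre (half-way up, 32.5 mm) of the white plastic catch cup: round, open on top, 56 mm across the rim, 52 mm at the foot, 65 mm tall, wall 3 mm, 60 g, standing upright and loose to the robot's right. Take it across its outside from above.
- nut_centre (a point): Centre of a chrome hexagonal axle nut, 27 mm across, 16 mm tall, loose; leave alone.
- star_centre (a point): Centre of a small gold star-shaped valve cap, 30 mm across, 16 mm tall, loose; leave alone.
- bell_centre (a point): Centre of a small brass bell on a wooden foot, 48 mm across, 55 mm tall, loose; leave alone.

How it is judged:
By the outcome, as a careful person would: the job done as asked, in the order asked, and still so for the second after the job is handed in, with the robot touching nothing.
It also fails if it takes over 72 s, if anything falls off the work surface, if the arm or the gripper's body presses on something with over 40 N, if the wrist force passes 120 N, or if a joint passes its speed limit or range.

## Working session

There is one attempt and no reset: what is moved stays moved. The work goes in short steps, Python scripts to look and compute and a tool call to move; the robot and the scene stay as the last step left them, time stands still between calls to the robot, and variables do not carry over. Pictures are saved under pics/ and viewed, and the job is handed in when it is done.

Besides the shell and the picture viewer there is one more tool, called after "Request:" by a JSON object that holds its "method" and its "body", one argument or row to a line. servo_tool: Moves the arm, as the interface text tells. Its arguments: {"type":"object","properties":{"steps":{"type":"string"},"newtons":{"type":"number"}},"required":["steps"]}

```bash
mkdir -p pics; ls; cat > h.py <<'E'
from workcell import *
import numpy as np, cv2
def save(p,n):
    cv2.imwrite('pics/'+n+'.png',cv2.cvtColor(np.asarray(p['pixels']),cv2.COLOR_RGB2BGR))
def w(p,c):
    return np.asarray(p['R']).T@(np.asarray(c)-np.asarray(p['t']))
def f(p): return p['pixels'].shape[0]/2/np.tan(np.radians(p['vfov'])/2)
def ray(p,u,v,z):
    d=np.array([(u-p['cx'])/f(p),(v-p['cy'])/f(p),1.]);R=np.asarray(p['R']);o=-R.T@np.asarray(p['t']);d=R.T@d
    return o+d*(z-o[2])/d[2]
def proj(p,X):
    c=np.asarray(p['R'])@np.asarray(X)+np.asarray(p['t']);return np.array([p['cx']+f(p)*c[0]/c[2],p['cy']+f(p)*c[1]/c[2]])
E
python3 - <<'E'
from h import *
np.set_printoptions(precision=4,suppress=True)
s=sense();print(s)
for n in ['top','side']:
    p=get_image(n);save(p,n+'0')
    print(n,p['vfov'],p['cx'],p['cy'],-np.asarray(p['R']).T@np.asarray(p['t']))
    for q in ['pan','pan_handle','skillet_centre','chute_lip','cup_centre','nut_centre','star_centre','bell_centre']:
        try: print(q,[(round(b['conf'],2),w(p,b['position']).round(4).tolist()) for b in boxes_of(p,q)[:2]])
        except Exception as e: print(q,e)
E
```

```text
pics
{'clock': 0.0, 'joint_pos': array([-1.2313,  0.3794,  1.7348, -0.0001,  1.0285, -0.0333]), 'qd': array([ 0.0009, -0.0002,  0.0003, -0.0005, -0.0003, -0.002 ]), 'tau': array([ -0.0005, -76.3726, -43.4373,   0.065 ,   0.0424,  -0.0001]), 'eef_pos': array([ 0.2548, -0.6515,  0.1982]), 'orientation': array([ 0.8259, -0.5638, -0.0004, -0.0003]), 'ft_force': array([-0.2136, -0.0094, -0.2799]), 'wrist_torque': array([-0.0013, -0.0007, -0.025 ]), 'width': 0.09114497211602977}
top 46.8225282250837 248.64660065363077 193.1181651631101 [ 0.3794 -0.0784  1.1593]
pan [(0.72, [0.5763, 0.0213, 0.0148])]
pan_handle [(0.93, [0.571, 0.0196, 0.0222]), (0.74, [0.7318, -0.3324, 0.0076])]
skillet_centre [(0.91, [0.5431, 0.1415, 0.0168])]
chute_lip [(0.67, [0.8629, 0.0803, 0.1368])]
cup_centre [(0.76, [0.5501, -0.3016, 0.0193])]
nut_centre []
star_centre [(0.6, [0.729, -0.3331, 0.009])]
bell_centre [(0.49, [0.403, -0.252, 0.0249])]
side 57.186281151212484 250.24053651681942 187.68190497690742 [ 0.5391 -0.6317  0.5661]
pan [(0.67, [0.5674, 0.0295, 0.0345])]
pan_handle [(0.7, [0.5722, 0.032, 0.033])]
skillet_centre [(0.63, [0.5396, 0.1447, 0.0335]), (0.16, [0.7373, -0.2027, 0.0176])]
chute_lip [(0.69, [0.8747, 0.0768, 0.1292])]
cup_centre [(0.89, [0.5522, -0.2981, 0.0349])]
nut_centre [(0.76, [0.7377, -0.2046, 0.012]), (0.66, [0.5694, 0.0296, 0.0322])]
star_centre [(0.68, [0.7301, -0.3356, 0.012])]
bell_centre [(0.7, [0.4098, -0.2695, 0.0249])]
```

View pics/top0.png

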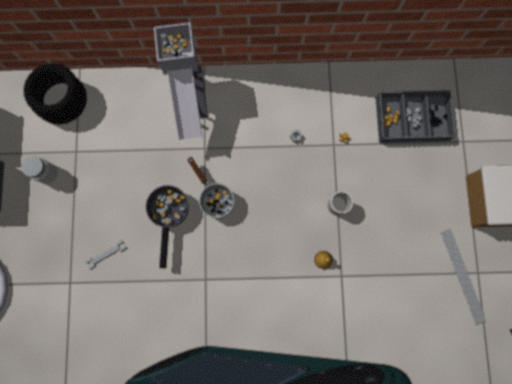

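View pics/side0.png

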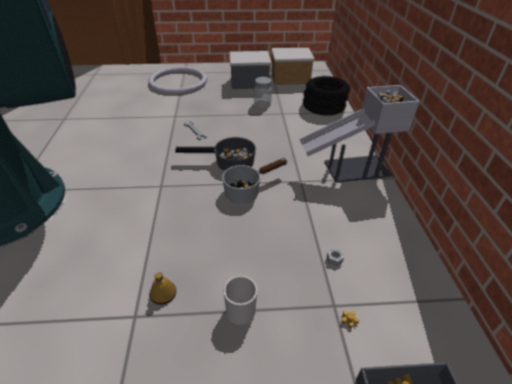

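The top view shows the small pan near (217,200) with its handle up to (190,158). The skillet is at (167,206) and the chute lip is around (190,137). The cup is at (341,203), the nut at (296,136), the star at (345,137) and the bell at (323,260). I'll zoom in to measure.

```bash
python3 - <<'E'
import cv2
a=cv2.imread('pics/top0.png')[10:280,140:260]
b=cv2.resize(a[105:215],None,fx=5,fy=5,interpolation=cv2.INTER_CUBIC);cv2.imwrite('pics/z1.png',b)
b=cv2.resize(a[0:140,0:90],None,fx=4.2,fy=4.2,interpolation=cv2.INTER_CUBIC);cv2.imwrite('pics/z2.png',b)
s=cv2.imread('pics/side0.png')[70:210,200:420]
cv2.imwrite('pics/z3.png',cv2.resize(s,None,fx=3.6,fy=3.6,interpolation=cv2.INTER_CUBIC))
E
```

```text
(no output)
```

View pics/z1.png

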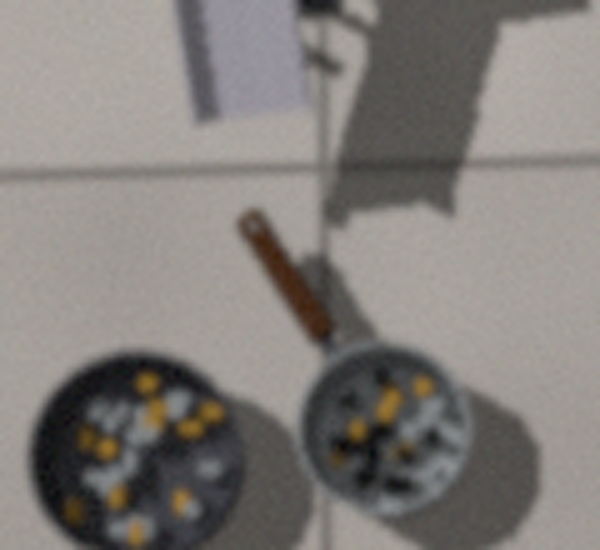

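View pics/z2.png

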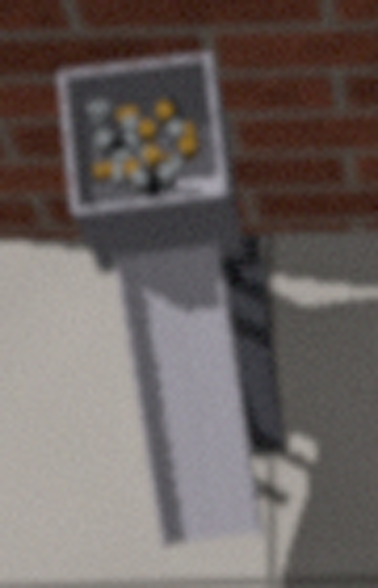

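View pics/z3.png

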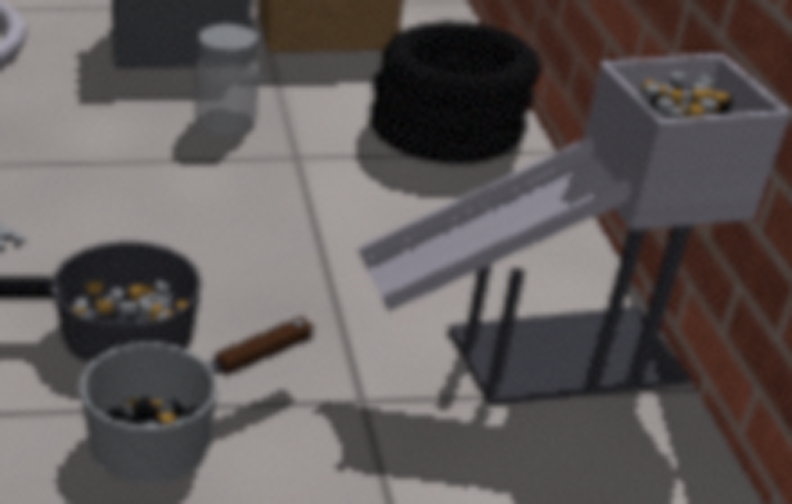

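```bash
python3 - <<'E'
from h import *
np.set_printoptions(precision=4,suppress=True)
p=get_image('top')
def z1(u,v,z): return ray(p,140+(u+.5)/5-.5,115+(v+.5)/5-.5,z)
def z2(u,v,z): return ray(p,140+(u+.5)/4.2-.5,10+(v+.5)/4.2-.5,z)
c=z1(386,431,.05);print('pan',c,'rim diam', z1(302,431,.05)-z1(471,431,.05))
a=z1(250,213,.047);b=z1(324,338,.047);print('handle',a,b,np.degrees(np.arctan2(*(a-b)[1::-1])),np.linalg.norm(a-b), np.degrees(np.arctan2(*(a-c)[1::-1])), np.linalg.norm((a-c)[:2]))
print('skillet',z1(139,457,.045))
L=z1(195,125,.093);R=z1(307,107,.093);F=z1(218,121,.08)
print('lip',L,R,np.linalg.norm(L-R),'floorleft',F, np.degrees(np.arctan2(*(R-L)[1::-1]))+90)
H=[z2(*q,.21) for q in [(58,70),(212,52),(228,190),(75,215)]]
print(H)
for i,j in [(0,1),(3,2),(3,0),(2,1)]: d=H[j]-H[i];print(np.degrees(np.arctan2(d[1],d[0])),np.linalg.norm(d))
# rising edges
q=(H[2]+H[3])/2; m=(L+R)/2; d=q-m;print('mid dir',m,np.degrees(np.arctan2(d[1],d[0])))
# side
s=get_image('side')
def z3(u,v,z): return ray(s,200+(u+.5)/3.6-.5,70+(v+.5)/3.6-.5,z)
print('side pan rim',z3(149,388,.05),'hend',z3(305,325,.045),'lip near corner',z3(388,308,.08),z3(362,248,.093))
print('lip far floor', z3(370,268,.08))
E
```

```text
pan [0.5582 0.0098 0.05  ] rim diam [0.0022 0.0857 0.    ]
handle [0.6748 0.0791 0.047 ] [0.6078 0.0412 0.047 ] 29.469300652377793 0.07698849733760733 30.736460759449162 0.13562728037430613
skillet [0.5489 0.1361 0.045 ]
lip [0.7087 0.1001 0.093 ] [0.7165 0.044  0.093 ] 0.05663579662071377 floorleft [0.7145 0.0906 0.08  ] 7.915467014999649
[array([0.9489, 0.1402, 0.21  ]), array([0.9571, 0.0545, 0.21  ]), array([0.8743, 0.0458, 0.21  ]), array([0.8621, 0.1297, 0.21  ])]
-84.49167313121343 0.08612563697389586
-81.72131972390711 0.08482467420757284
6.875316786119727 0.0874004799337851
5.979575398718116 0.0832785957946197
mid dir [0.7126 0.072  0.093 ] 5.781028200632417
side pan rim [0.5632 0.0073 0.05  ] hend [0.6751 0.0774 0.045 ] lip near corner [0.7235 0.0457 0.08  ] [0.7141 0.0989 0.093 ]
lip far floor [0.7201 0.0935 0.08  ]
```

Request:
{"method": "servo_tool", "body": {
  "steps": "-0.1 -0.6 -0.72 0 0;-0.1 -0.6 -0.72 0 0;-0.1 -0.6 -0.72 0 0;-0.1 -0.6 -0.72 0 0;-0.1 -0.6 -0.72 0 0;-0.1 -0.6 -0.72 0 0;-0.1 -0.6 -0.72 0 0;-0.1 -0.6 -0.72 0 0;-0.1 -0.6 -0.72 0 0;-0.1 -0.6 -0.72 0 0",
  "newtons": 25
}}

```text
clock: 2.0
eef_pos: [0.4867, -0.2317, 0.1995]
orientation: [0.824, -0.567, 0.002, 0.001]
ft_force: [1.2, -0.1, -0.7]
width: 0.0412
```

```bash
cat >> h.py <<'E'
def go(tx,ty,tz=None,yaw=None):
    "report shift to a target in tool axes (mm) and turn (deg, + = tool z)"
    from scipy.spatial.transform import Rotation as Ro
    s=sense();R=Ro.from_quat(s['orientation']).as_matrix();e=s['eef_pos']
    cy=np.degrees(np.arctan2(R[1,0],R[0,0]))
    d=R.T@(np.array([tx,ty,e[2] if tz is None else tz])-e)
    print('t',round(s['clock'],2),'eef',e.round(4),'yaw',round(cy,2),'w',round(s['width'],4),'F',s['ft_force'].round(1))
    print('shift units',(d/.05).round(2),'turn units', None if yaw is None else round(((cy-yaw+180)%360-180)/6,2),'j6',round(np.degrees(s['joint_pos'][5]),1),'z-tilt',R[:,2].round(4))
E
python3 -c "
from h import *
go(.635,.053,.15,120)"
```

```text
t 2.0 eef [ 0.4867 -0.2317  0.1995] yaw -69.09 w 0.0412 F [ 1.2 -0.1 -0.7]
shift units [-4.27 -4.8   0.98] turn units 28.48 j6 41.3 z-tilt [ 0.0031 -0.0039 -1.    ]
```

Request:
{"method": "servo_tool", "body": {
  "steps": "-0.1 -0.61 -0.69 0 0;-0.1 -0.61 -0.69 0 0;-0.1 -0.61 -0.69 0 0;-0.1 -0.61 -0.69 0 0;-0.1 -0.61 -0.69 0 0;-0.1 -0.61 -0.69 0 0;-0.1 -0.61 -0.69 0 0;-0.1 0 0 0 -1;-0.1 0 0 0 -1;-0.1 0 0 0 -1;-0.1 0 0 0 -1;-0.1 0 0 0 -1"
}}

```text
clock: 3.2
eef_pos: [0.6437, 0.0746, 0.2007]
orientation: [0.946, -0.323, 0.004, 0.001]
ft_force: [-0.1, 0.3, -0.2]
width: 0.0415
```

Request:
{"method": "servo_tool", "body": {
  "steps": "-0.1 0 0 0 -1;-0.1 0 0 0 -1;-0.1 0 0 0 -1;-0.1 0 0 0 -1;-0.1 0 0 0 -1;-0.1 0 0 0 -1;-0.1 0 0 0 -1;-0.1 0 0 0 -1;-0.1 0 0 0 -1;-0.1 0 0 0 -1;-0.1 0 0 0 -1;-0.1 0 0 0 -1"
}}

```text
clock: 4.4
eef_pos: [0.6439, 0.0747, 0.2012]
orientation: [0.947, 0.321, 0.004, 0.003]
ft_force: [0.0, -0.2, -0.0]
width: 0.0405
```

Request:
{"method": "servo_tool", "body": {
  "steps": "-0.1 0 0 0 -1;-0.1 0 0 0 -1;-0.1 0 0 0 -1;-0.1 0 0 0 -1;-0.1 0 0 0 -1;-0.1 0 0 0 -1;-0.1 0 0 0 -1;-0.1 0 0 0 -1;-0.1 0 0 0 -1;-0.1 0 0 0 -1;-0.1 0 0 0 -1;-0.1 0 0 0 -1"
}}

```text
clock: 5.6
eef_pos: [0.644, 0.0748, 0.2017]
orientation: [0.555, 0.832, 0.001, 0.005]
ft_force: [-1.0, 0.4, 0.8]
width: 0.0407
```

```bash
python3 -c "
from h import *
go(.635,.053,.15,120)
p=get_image('wrist');save(p,'w1')
for q in ['pan','pan_handle','skillet_centre','chute_lip']: print(q,[(round(b['conf'],2),w(p,b['position']).round(4).tolist()) for b in boxes_of(p,q)[:2]])
"
```

```text
t 5.6 eef [0.644  0.0748 0.2017] yaw 112.54 w 0.0407 F [-1.   0.4  0.8]
shift units [-0.33 -0.34  1.03] turn units -1.24 j6 -107.7 z-tilt [ 0.0096 -0.004  -0.9999]
pan [(0.8, [0.5673, 0.0142, 0.0212])]
pan_handle [(0.63, [0.568, 0.0128, 0.0194])]
skillet_centre [(0.79, [0.5348, 0.1428, 0.0147])]
chute_lip [(0.7, [0.7572, 0.092, 0.107])]
```

View pics/w1.png

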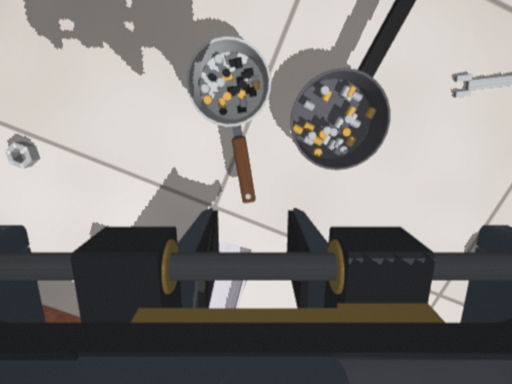

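The wrist view shows the pan rim centred near (229,82). The handle runs from (238,137) to (248,201), and the skillet is at (340,118).

```bash
python3 -c "
from h import *
p=get_image('wrist')
c=ray(p,229,81.5,.05);a=ray(p,248.5,201,.047);b=ray(p,238,137,.047)
print(c,a,b,np.degrees(np.arctan2(*(a-b)[1::-1])),np.degrees(np.arctan2(*(a-c)[1::-1])),np.linalg.norm((a-c)[:2]))
print(ray(p,189,81,.05)-ray(p,269,83,.05), ray(p,340,118,.045))
c2=ray(p,229,81.5,.05)
import cv2
im=cv2.imread('pics/w1.png');cv2.imwrite('pics/w1z.png',cv2.resize(im[20:220,150:320],None,fx=3,fy=3,interpolation=2))
"
```

```text
[0.55825675 0.01230182 0.05      ] [0.67280039 0.08025019 0.047     ] [0.60849225 0.04189922 0.047     ] 30.81026801840381 30.67681833257982 0.13318117325440293
[ 0.02964308 -0.07847967  0.        ] [0.54759214 0.13774932 0.045     ]
```

View pics/w1z.png

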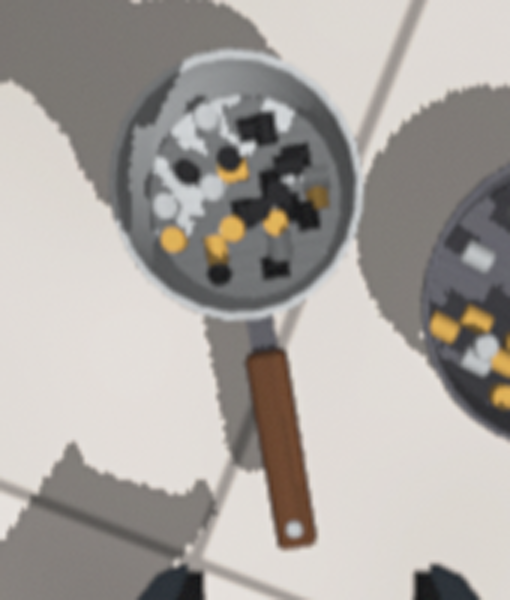

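Request:
{"method": "servo_tool", "body": {
  "steps": "-0.1 0 0 0 -0.65;-0.1 0 0 0 -0.65;-0.1 0 0 0.2 0;-0.1 0 0 0 0"
}}

```text
clock: 6.3
eef_pos: [0.644, 0.0747, 0.1909]
orientation: [0.502, 0.865, 0.001, 0.005]
ft_force: [-0.1, -0.6, -0.5]
width: 0.0413
```

```bash
python3 -c "
from h import *
go(.634,.0555,.08,120.5)"
```

```text
t 6.3 eef [0.644  0.0747 0.1909] yaw 119.68 w 0.0413 F [-0.1 -0.6 -0.5]
shift units [-0.22 -0.38  2.22] turn units -0.14 j6 -114.8 z-tilt [ 0.0096 -0.0039 -0.9999]
```

Request:
{"method": "servo_tool", "body": {
  "steps": "-0.1 -0.12 -0.19 0.4 -0.14;-0.1 -0.12 -0.19 0.5 0;-0.1 0 0 0.5 0;-0.1 0 0 0.5 0;-0.1 0 0 0.3 0;-0.1 0 0 0 0"
}}

```text
clock: 6.9
eef_pos: [0.6348, 0.0538, 0.0768]
orientation: [0.502, 0.865, 0.001, 0.005]
ft_force: [-0.8, 0.6, 0.2]
width: 0.041
```

```bash
python3 -c "
from h import *
go(.634,.0555,.032,120.5)
p=get_image('wrist');save(p,'w2')"
```

```text
t 6.9 eef [0.6348 0.0538 0.0768] yaw 119.74 w 0.041 F [-0.8  0.6  0.2]
shift units [ 0.05 -0.    0.89] turn units -0.13 j6 -116.6 z-tilt [ 0.0105 -0.0037 -0.9999]
```

View pics/w2.png

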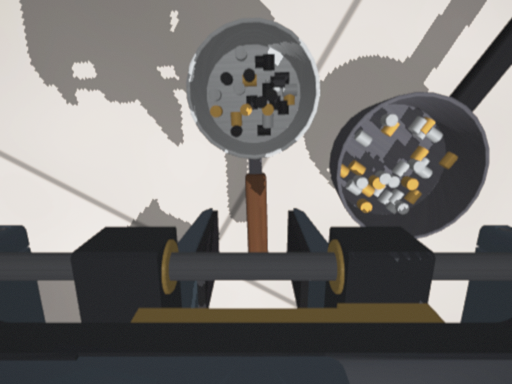

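Request:
{"method": "servo_tool", "body": {
  "steps": "-0.1 0.05 0 0.3 -0.13;-0.1 0 0 0.3 0;-0.1 0 0 0.27 0;-0.1 0 0 0 0;-1 0 0 0 0;-1 0 0 0 0;-1 0 0 0 0;-1 0 0 0 0",
  "newtons": 20
}}

```text
clock: 7.75
eef_pos: [0.6371, 0.0565, 0.0341]
orientation: [0.496, 0.868, 0.003, 0.008]
ft_force: [-0.3, 0.7, 0.3]
width: 0.012
```

```bash
python3 -c "
from h import *
go(.634,.0555,.032,120.5)
p=get_image('top');save(p,'t2')"
```

```text
t 7.75 eef [0.6371 0.0565 0.0341] yaw 120.54 w 0.012 F [-0.3  0.7  0.3]
shift units [ 0.02 -0.06  0.04] turn units 0.01 j6 -117.2 z-tilt [ 0.0164 -0.0034 -0.9999]
```

Request:
{"method": "servo_tool", "body": {
  "steps": "-1 0 0 0 0;-1 0 0 0 0"
}}

```text
clock: 8.0
eef_pos: [0.6375, 0.0565, 0.0347]
orientation: [0.496, 0.868, 0.003, 0.008]
ft_force: [0.7, 0.0, -0.3]
width: 0.0004
```

```bash
python3 -c "
from h import *
go(.634,.0555,.032,120.5)
for n in ['wrist','side']:
  p=get_image(n);save(p,'g_'+n)"
```

```text
t 8.0 eef [0.6375 0.0565 0.0347] yaw 120.55 w 0.0004 F [ 0.7  0.  -0.3]
shift units [ 0.02 -0.07  0.05] turn units 0.01 j6 -117.2 z-tilt [ 0.0173 -0.0034 -0.9998]
```

View pics/g_wrist.png

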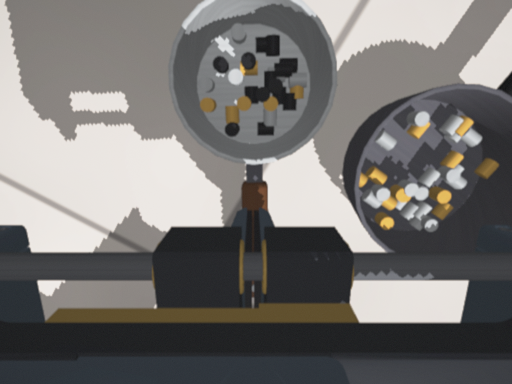

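View pics/g_side.png

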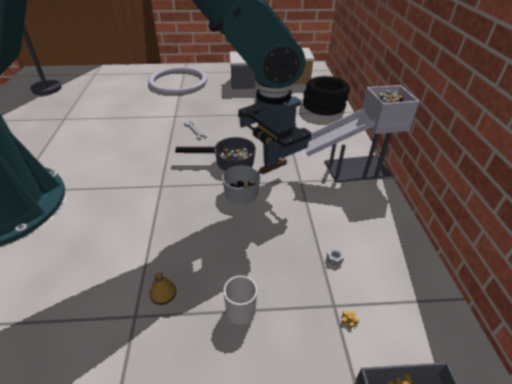

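```bash
python3 -c "
from h import *
for n in ['side','wrist','top']:
  p=get_image(n);
  if n=='top': save(p,'g_top')
  print(n,proj(p,[.6375,.0565,.0347]),proj(p,[.6375,.0565,.0237]),'tip', proj(p,[.6752,.080,.045]),proj(p,[.6083,.0417,.045]), proj(p,[.718,.072,.08]))
im=cv2.imread('pics/g_side.png');cv2.imwrite('pics/g_sz.png',cv2.resize(im[80:220,200:340],None,fx=4,fy=4,interpolation=2))
im=cv2.imread('pics/g_top.png');cv2.imwrite('pics/g_tz.png',cv2.resize(im[110:230,140:260],None,fx=4.5,fy=4.5,interpolation=2))
"
```

```text
side [270.16329988 168.73763615] [269.96584354 172.23787836] tip [284.25866601 159.29571104] [259.01500374 169.47782763] [303.14814295 149.01710307]
wrist [252.12876287 227.99497987] [252.33265381 221.88528974] tip [253.62045844 296.68850175] [255.40171909 183.1983863 ] [203.59638505 382.07268781]
top [198.96916548 172.086653  ] [199.47611105 173.01211744] tip [189.36432743 157.25416409] [204.30035969 182.15672015] [190.53485779 137.26063957]
```

View pics/g_sz.png

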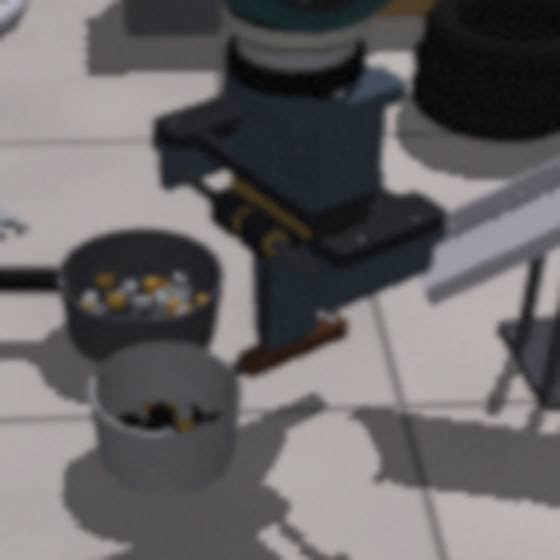

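View pics/g_tz.png

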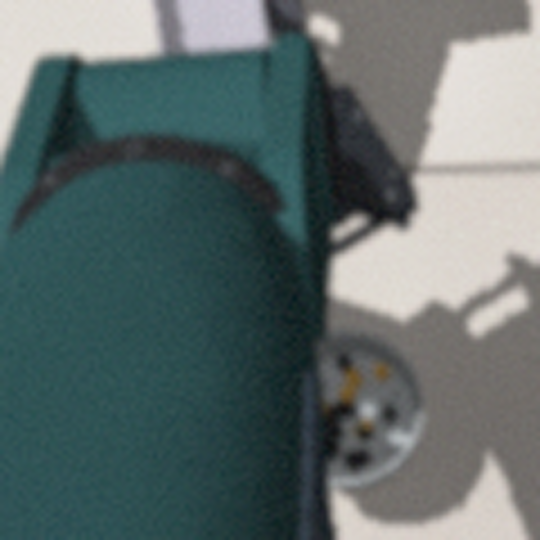

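The fingers shut to 0 mm. The side picture shows the tips resting about level with the handle's top, around (268,166), roughly 18 mm higher than the readout implies. I'll reopen, check the height and go lower.

Request:
{"method": "servo_tool", "body": {
  "steps": "-0.1 0 0 0 0;-0.1 0 0 0 0;-0.1 0 0 0 0;-0.1 0 0 0 0;-0.1 0 0 0 0"
}}

```text
clock: 8.75
eef_pos: [0.6372, 0.0564, 0.0344]
orientation: [0.496, 0.868, 0.003, 0.008]
ft_force: [-0.0, 0.9, 0.3]
width: 0.0375
```

```bash
python3 -c "
from h import *
go(.634,.0555,.02,120.5)
for n in ['wrist','side']:
  p=get_image(n);save(p,'h_'+n)
im=cv2.imread('pics/h_side.png');a=cv2.resize(im[120:200,220:320],None,fx=5,fy=5,interpolation=2)
im=cv2.imread('pics/h_wrist.png');b=im[0:384,110:400];
cv2.imwrite('pics/h_z.png',np.hstack([a,cv2.resize(b,(300,400))]))
"
```

```text
t 8.75 eef [0.6372 0.0564 0.0344] yaw 120.55 w 0.0375 F [-0.   0.9  0.3]
shift units [ 0.02 -0.07  0.29] turn units 0.01 j6 -117.2 z-tilt [ 0.0168 -0.0034 -0.9999]
```

View pics/h_z.png

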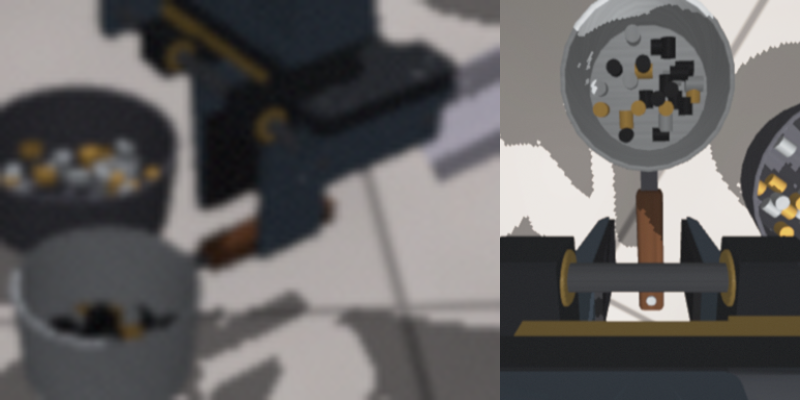

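```bash
python3 -c "
from h import *
p=get_image('side')
for z in [.02,.03,.04,.05]: print(z,proj(p,[.639,.021,z]).round(1),proj(p,[.667,.037,z]).round(1))
s=sense();print(s['joint_pos'],s['eef_pos'])
"
```

```text
0.02 [272.1 182.4] [282.6 177.9]
0.03 [272.3 179.2] [282.9 174.7]
0.04 [272.5 176. ] [283.2 171.5]
0.05 [272.7 172.7] [283.5 168.2]
[ 0.05386618  0.50733778  1.91427675 -0.00661536  0.70334563 -2.04506297] [0.63728209 0.05647874 0.03437969]
```

Request:
{"method": "servo_tool", "body": {
  "steps": "-0.1 0 -0.05 0.1 0;-0.1 0 0 0.1 0;-0.1 0 0 0.1 0;-0.1 0 0 0 0"
}}

```text
clock: 9.3
eef_pos: [0.6349, 0.055, 0.0178]
orientation: [0.496, 0.868, 0.003, 0.008]
ft_force: [0.8, 0.7, -0.7]
width: 0.0408
```

```bash
python3 -c "
from h import *
go(.634,.0555,.02,120.5)
for n in ['wrist','side']:
  p=get_image(n);save(p,'i_'+n)
im=cv2.imread('pics/i_side.png');a=cv2.resize(im[120:200,220:320],None,fx=5,fy=5,interpolation=2)
im=cv2.imread('pics/i_wrist.png');b=im[0:384,110:400];
cv2.imwrite('pics/i_z.png',np.hstack([a,cv2.resize(b,(300,400))]))
"
```

```text
t 9.3 eef [0.6349 0.055  0.0178] yaw 120.54 w 0.0408 F [ 0.8  0.7 -0.7]
shift units [ 0.02 -0.01 -0.05] turn units 0.01 j6 -117.3 z-tilt [ 0.0165 -0.0034 -0.9999]
```

View pics/i_z.png

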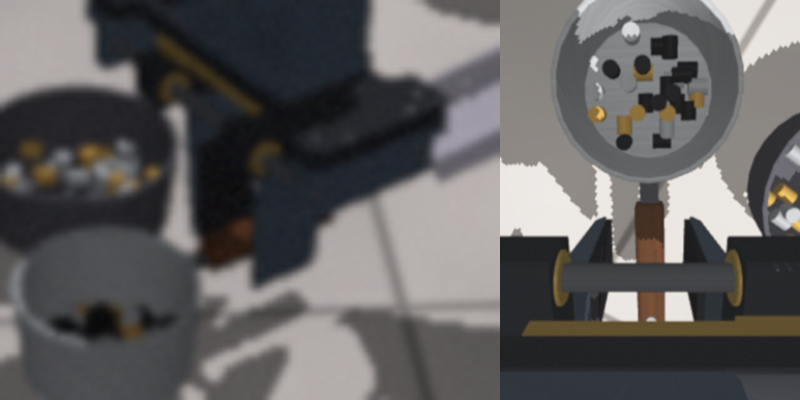

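Request:
{"method": "servo_tool", "body": {
  "steps": "-0.1 0 0 0.1 0;-0.1 0 0 0 0"
}}

```text
clock: 9.6
eef_pos: [0.6356, 0.055, 0.0132]
orientation: [0.496, 0.868, 0.003, 0.008]
ft_force: [-0.9, -0.1, -0.3]
width: 0.0408
```

Request:
{"method": "servo_tool", "body": {
  "steps": "-0.1 0 0 0.08 0;-0.1 0 0 0 0"
}}

```text
clock: 9.8
eef_pos: [0.6358, 0.055, 0.009]
orientation: [0.496, 0.868, 0.003, 0.009]
ft_force: [-0.5, -0.4, -0.9]
width: 0.0409
```

```bash
python3 -c "
from h import *
go(.634,.0555,.005,120.5)
p=get_image('side');save(p,'j_side')
im=cv2.imread('pics/j_side.png');a=cv2.resize(im[120:200,220:320],None,fx=6,fy=6,interpolation=2)
cv2.imwrite('pics/j_z.png',a)
"
```

```text
t 9.8 eef [0.6358 0.055  0.009 ] yaw 120.55 w 0.0409 F [-0.5 -0.4 -0.9]
shift units [ 0.03 -0.03  0.08] turn units 0.01 j6 -117.3 z-tilt [ 0.0178 -0.0034 -0.9998]
```

View pics/j_z.png

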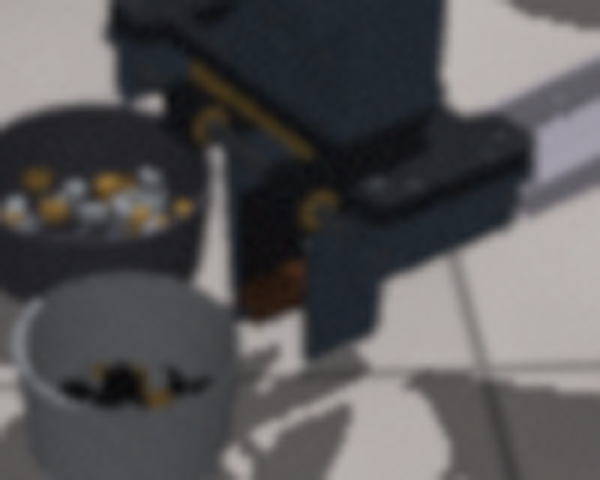

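Request:
{"method": "servo_tool", "body": {
  "steps": "-0.1 0 0 0.1 0;-0.1 0 0 0.04 0;-1 0 0 0 0;-1 0 0 0 0;-1 0 0 0 0;-1 0 0 0 0;-1 0 0 0 0;-1 0 0 0 0",
  "newtons": 20
}}

```text
clock: 10.65
eef_pos: [0.6362, 0.055, 0.0018]
orientation: [0.496, 0.868, 0.003, 0.009]
ft_force: [0.8, 0.0, -0.3]
width: 0.0161
```

```bash
python3 -c "
from h import *
from scipy.spatial.transform import Rotation as Ro
go(.634,.0555,.005,120.5)
s=sense();R=Ro.from_quat(s['orientation']).as_matrix()
p=get_image('wrist');save(p,'k_wrist');o=-np.array(p['R']).T@np.array(p['t']);print('cam in tool',R.T@(o-s['eef_pos']),np.array(p['R'])@R)
p=get_image('side');save(p,'k_side')
im=cv2.imread('pics/k_side.png');a=cv2.resize(im[120:200,220:320],None,fx=5,fy=5,interpolation=2)
im=cv2.imread('pics/k_wrist.png');b=im[0:384,110:400];
cv2.imwrite('pics/k_z.png',np.hstack([a,cv2.resize(b,(300,400))]))
"
```

```text
t 10.65 eef [0.6362 0.055  0.0018] yaw 120.54 w 0.0161 F [ 0.8  0.  -0.3]
shift units [ 0.03 -0.03 -0.06] turn units 0.01 j6 -117.3 z-tilt [ 0.0183 -0.0033 -0.9998]
cam in tool [ 0.00023909 -0.07307024 -0.18544416] [[ 9.99999890e-01  4.54404970e-04 -1.13455956e-04]
 [-4.68308644e-04  9.66722556e-01 -2.55826661e-01]
 [-6.56847485e-06  2.55826686e-01  9.66722663e-01]]
```

View pics/k_z.png

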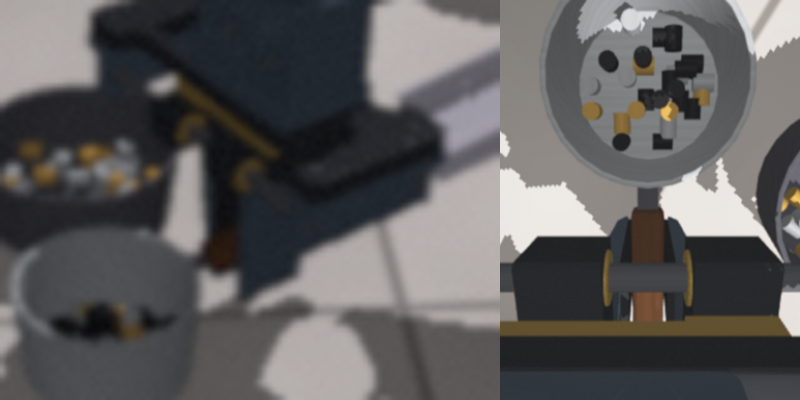

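```bash
python3 - <<'E'
import cv2
im=cv2.imread('pics/k_wrist.png');cv2.imwrite('pics/k_w2.png',cv2.resize(im[0:230,130:400],None,fx=2.6,fy=2.6,interpolation=2))
E
```

```text
(no output)
```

View pics/k_w2.png

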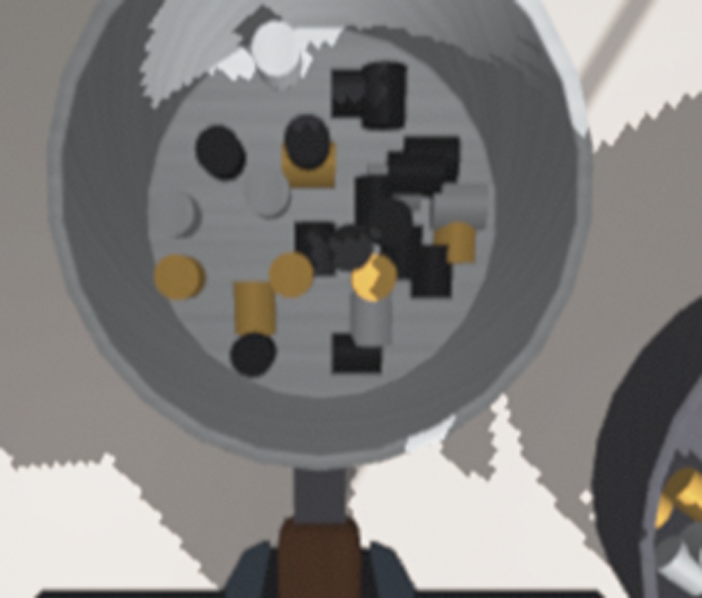

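```bash
python3 - <<'E'
from h import *
from scipy.spatial.transform import Rotation as Ro
from scipy.optimize import least_squares
s=sense();Rt=Ro.from_quat(s['orientation']).as_matrix()
p=get_image('wrist')
t=np.linspace(0,2*np.pi,361)
def circ(c,r=.045):
    X=np.stack([c[0]+r*np.cos(t),c[1]+r*np.sin(t),0*t+c[2]],1)
    Y=X@np.asarray(p['R']).T+np.asarray(p['t']);return p['cx']+f(p)*Y[:,0]/Y[:,2],p['cy']+f(p)*Y[:,1]/Y[:,2]
def res(c):
    u,v=circ(c);return [u.min()-148.5,u.max()-357.7,v.max()-180.8]
r=least_squares(res,[.558,.011,.05]);c=r.x;print(c,r.fun)
print('tcp-pan',s['eef_pos']-c, np.linalg.norm((s['eef_pos']-c)[:2]),np.degrees(np.arctan2(*(s['eef_pos']-c)[1::-1])))
for h in [30,31]:
  a=np.radians(h);print(proj(p,c+[.057*np.cos(a),.057*np.sin(a),-.003]))
E
```

```text
[0.5605735  0.01141266 0.04705652] [ 0.00000000e+00 -5.68434189e-14  5.68434189e-14]
tcp-pan [ 0.07565748  0.04365956 -0.04523325] 0.08735107919562975 29.987894638764846
[251.68933293 203.09410126]
[253.71008333 203.10206818]
```

Now the handle is held (16.1 mm). Height offset aside, the wrist view puts the hold 87 mm out from the pan axis. I'll swing in small arcs.

```bash
cat >> h.py <<'E'
C=np.array([.5608,.0106]);RR=.0875;Z0=.0018
def arc(hnext=None):
    from scipy.spatial.transform import Rotation as Ro
    s=sense();R=Ro.from_quat(s['orientation']).as_matrix();e=s['eef_pos']
    h=np.degrees(np.arctan2(R[1,0],R[0,0]))-90
    a=np.radians(h);ideal=np.array([C[0]+RR*np.cos(a),C[1]+RR*np.sin(a),Z0])
    print('t',round(s['clock'],2),'h',round(h,2),'err in tool units',((R.T@(ideal-e))/.05).round(3),'implied pan centre',(e[:2]-RR*np.array([np.cos(a),np.sin(a)])).round(4),'z',e[2].round(4),'w',s['width'].round(4),'F',s['ft_force'].round(1),'T',s['wrist_torque'].round(2),'tilt',R[:,2].round(3))
E
python3 -c "
from h import *
arc()"
```

```text
Traceback (most recent call last):
  File "h.py", line 27, in arc
    print('t',round(s['clock'],2),'h',round(h,2),'err in tool units',((R.T@(ideal-e))/.05).round(3),'implied pan centre',(e[:2]-RR*np.array([np.cos(a),np.sin(a)])).round(4),'z',e[2].round(4),'w',s['width'].round(4),'F',s['ft_force'].round(1),'T',s['wrist_torque'].round(2),'tilt',R[:,2].round(3))
                                                                                                                                                                                                   ^^^^^^^^^^^^^^^^
AttributeError: 'float' object has no attribute 'round'
```

Request:
{"method": "servo_tool", "body": {
  "steps": "-1 -0.045 -0.001 0 0.25;-1 -0.092 -0.0024 0 0.5;-1 -0.092 -0.0024 0 0.5;-1 -0.092 -0.0024 0 0.5;-1 -0.092 -0.0024 0 0.5"
}}

```text
clock: 11.3
eef_pos: [0.6442, 0.0352, 0.0018]
orientation: [0.599, 0.8, 0.004, 0.008]
ft_force: [0.4, -1.3, -0.6]
width: 0.0162
```

```bash
python3 -c "
from h import *
arc()"
```

```text
Traceback (most recent call last):
  File "h.py", line 27, in arc
    print('t',round(s['clock'],2),'h',round(h,2),'err in tool units',((R.T@(ideal-e))/.05).round(3),'implied pan centre',(e[:2]-RR*np.array([np.cos(a),np.sin(a)])).round(4),'z',e[2].round(4),'w',s['width'].round(4),'F',s['ft_force'].round(1),'T',s['wrist_torque'].round(2),'tilt',R[:,2].round(3))
                                                                                                                                                                                                   ^^^^^^^^^^^^^^^^
AttributeError: 'float' object has no attribute 'round'
```

```bash
sed -i "s/s\['width'\].round(4)/round(s['width'],4)/" h.py; python3 -c "
from h import *
arc()"
```

```text
t 11.3 h 16.34 err in tool units [-0.003  0.012 -0.   ] implied pan centre [0.5602 0.0106] z 0.0018 w 0.0162 F [ 0.4 -1.3 -0.6] T [-0.09 -0.    0.12] tilt [ 0.017 -0.004 -1.   ]
```

Request:
{"method": "servo_tool", "body": {
  "steps": "-1 -0.092 0 0 0.5;-1 -0.092 0 0 0.5;-1 -0.092 0 0 0.5;-1 -0.092 0 0 0.5;-1 -0.092 -0.002 0 0.5;-1 -0.092 -0.002 0 0.5;-1 -0.092 -0.002 0 0.5;-1 -0.092 -0.002 0 0.5;-1 -0.092 -0.002 0 0.5;-1 -0.092 -0.002 0 0.5"
}}

```text
clock: 12.3
eef_pos: [0.6475, -0.0149, 0.0027]
orientation: [0.796, 0.605, 0.006, 0.009]
ft_force: [0.3, -0.5, 0.4]
width: 0.0158
```

```bash
python3 -c "
from h import *
arc()"
```

```text
t 12.3 h -15.55 err in tool units [ 0.027 -0.057  0.016] implied pan centre [0.5632 0.0086] z 0.0027 w 0.0158 F [ 0.3 -0.5  0.4] T [-0.23 -0.12  0.13] tilt [ 0.02  -0.007 -1.   ]
```

Request:
{"method": "servo_tool", "body": {
  "steps": "-1 -0.086 -0.016 0.004 0.5;-1 -0.086 -0.016 0.004 0.5;-1 -0.088 -0.014 0.004 0.5;-1 -0.088 -0.014 0.004 0.5;-1 -0.09 -0.012 0 0.5;-1 -0.09 -0.01 0 0.5"
}}

```text
clock: 12.9
eef_pos: [0.6351, -0.0407, 0.003]
orientation: [0.886, 0.464, 0.008, 0.009]
ft_force: [-0.5, -1.4, 0.6]
width: 0.0157
```

```bash
python3 -c "
from h import *
arc()
p=get_image('top');save(p,'t3')"
```

```text
t 12.9 h -34.65 err in tool units [-0.002 -0.056  0.022] implied pan centre [0.5631 0.0091] z 0.003 w 0.0157 F [-0.5 -1.4  0.6] T [-0.33 -0.04  0.18] tilt [ 0.023 -0.009 -1.   ]
```

View pics/t3.png

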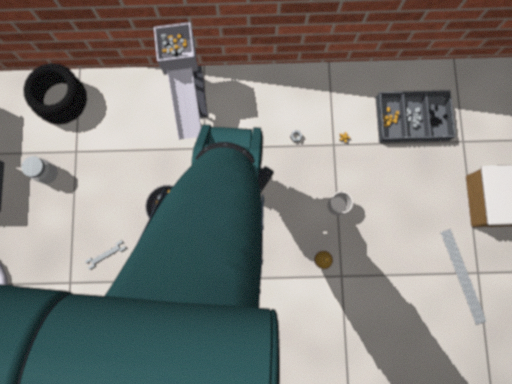

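Request:
{"method": "servo_tool", "body": {
  "steps": "-1 -0.09 -0.022 0.005 0.5;-1 -0.09 -0.022 0.005 0.5;-1 -0.09 -0.022 0.005 0.5;-1 -0.09 -0.022 0.005 0.5;-1 -0.09 -0.02 0.005 0.5;-1 -0.09 -0.018 0.005 0.5;-1 -0.09 -0.016 0 0.5;-1 -0.09 -0.014 0 0.5"
}}

```text
clock: 13.75
eef_pos: [0.6067, -0.0634, 0.0031]
orientation: [0.965, 0.262, 0.012, 0.009]
ft_force: [0.3, -2.1, 0.0]
width: 0.0157
```

```bash
python3 -c "
from h import *
arc()"
```

```text
t 13.75 h -59.58 err in tool units [-0.043  0.008  0.025] implied pan centre [0.5624 0.012 ] z 0.0031 w 0.0157 F [ 0.3 -2.1  0. ] T [-0.29  0.04  0.12] tilt [ 0.028 -0.012 -1.   ]
```

Request:
{"method": "servo_tool", "body": {
  "steps": "-1 -0.1 -0.008 0.006 0.5;-1 -0.1 -0.008 0.006 0.5;-1 -0.1 -0.008 0.006 0.5;-1 -0.096 -0.008 0.006 0.5;-1 -0.094 -0.008 0.006 0.5;-1 -0.092 -0.008 0 0.5;-1 -0.09 -0.006 0 0.5;-1 0 0 0 0"
}}

```text
clock: 14.55
eef_pos: [0.5767, -0.0756, 0.0029]
orientation: [0.997, 0.075, 0.016, 0.008]
ft_force: [-0.1, 1.6, -1.8]
width: 0.016
```

```bash
python3 -c "
from h import *
arc()
p=get_image('side');save(p,'s4');p=get_image('wrist');save(p,'w4')"
```

```text
t 14.55 h -81.38 err in tool units [-0.056 -0.002  0.021] implied pan centre [0.5636 0.0109] z 0.0029 w 0.016 F [-0.1  1.6 -1.8] T [0.14 0.08 0.02] tilt [ 0.033 -0.014 -0.999]
```

View pics/s4.png

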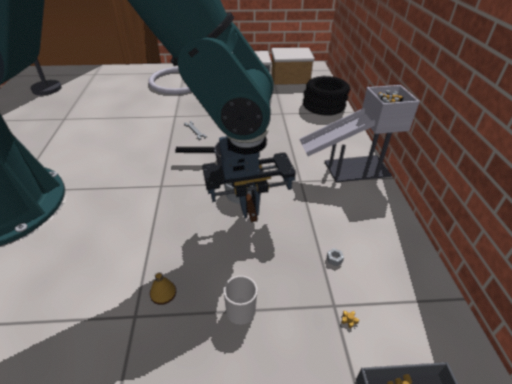

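View pics/w4.png

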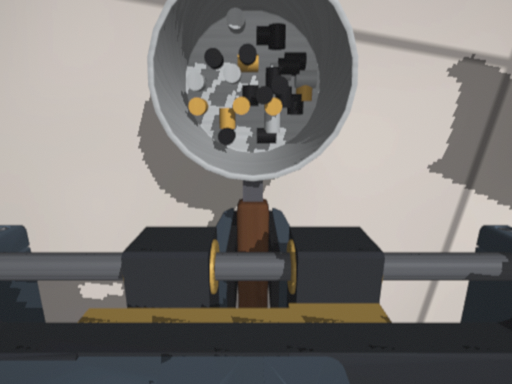

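Request:
{"method": "servo_tool", "body": {
  "steps": "-1 -0.05 0 0 0.13;-1 -0.05 0 0 0.13;-1 0 0 0 0"
}}

```text
clock: 14.95
eef_pos: [0.573, -0.0762, 0.003]
orientation: [0.998, 0.063, 0.017, 0.008]
ft_force: [-0.7, 0.7, -1.1]
width: 0.0158
```

```bash
python3 -c "
from h import *
arc()"
```

```text
t 14.95 h -82.79 err in tool units [-0.024 -0.003  0.023] implied pan centre [0.562  0.0106] z 0.003 w 0.0158 F [-0.7  0.7 -1.1] T [ 0.13 -0.04 -0.07] tilt [ 0.034 -0.014 -0.999]
```

Request:
{"method": "servo_tool", "body": {
  "steps": "-0.1 0 0 0 0;-0.1 0 0 0 0;-0.1 0 0 0 0;-0.1 0 0 0 0;-0.1 0 0 -0.3 0;-0.1 0 0.3 -0.8 0;-0.1 0 0.6 -1 0;-0.1 0 0.6 -0.6 0;-0.1 0 0 0 0"
}}

```text
clock: 15.85
eef_pos: [0.5771, -0.1469, 0.1415]
orientation: [0.998, 0.064, 0.016, 0.008]
ft_force: [0.5, 0.4, -0.6]
width: 0.0411
```

```bash
python3 -c "
from h import *
arc()
p=get_image('side');save(p,'s5');p=get_image('wrist');save(p,'w5');np.save('w5cam.npy',np.hstack([p['R'],np.array(p['t'])[:,None]]))"
```

```text
t 15.85 h -82.59 err in tool units [-0.003 -1.468  2.769] implied pan centre [ 0.5659 -0.0602] z 0.1415 w 0.0411 F [ 0.5  0.4 -0.6] T [-0.03 -0.07 -0.05] tilt [ 0.033 -0.015 -0.999]
```

View pics/s5.png

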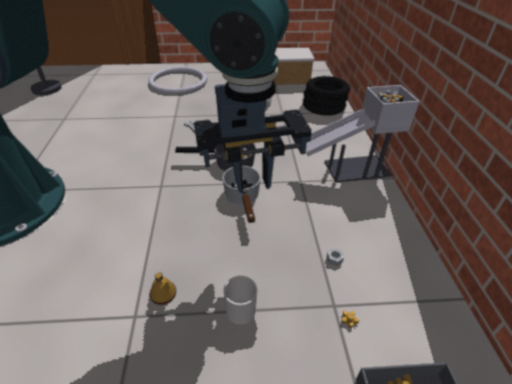

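View pics/w5.png

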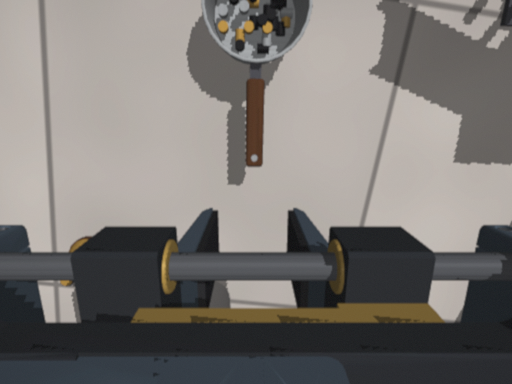

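```bash
python3 -c "
from h import *
p=get_image('wrist')
a=ray(p,254.3,165,.047);b=ray(p,256,81,.047)
d=(a-b)[:2];print(a,b,np.degrees(np.arctan2(d[1],d[0])),np.linalg.norm(d));u=d/np.linalg.norm(d);print('centre',a[:2]-.135*u)
p=get_image('side')
# s5: pan rim centre px, handle end
print(ray(p,242,178,.05),ray(p,251,216,.045))
im=cv2.imread('pics/s5.png');cv2.imwrite('pics/s5z.png',cv2.resize(im[140:240,190:310],None,fx=6,fy=6,interpolation=2))
"
```

```text
[ 0.57468775 -0.12104675  0.047     ] [ 0.56663685 -0.04874573  0.047     ] -83.64614619968602 0.07274788382774497
centre [0.5597475  0.01312399]
[0.56537604 0.00505071 0.05      ] [ 0.57840564 -0.11517225  0.045     ]
```

View pics/s5z.png

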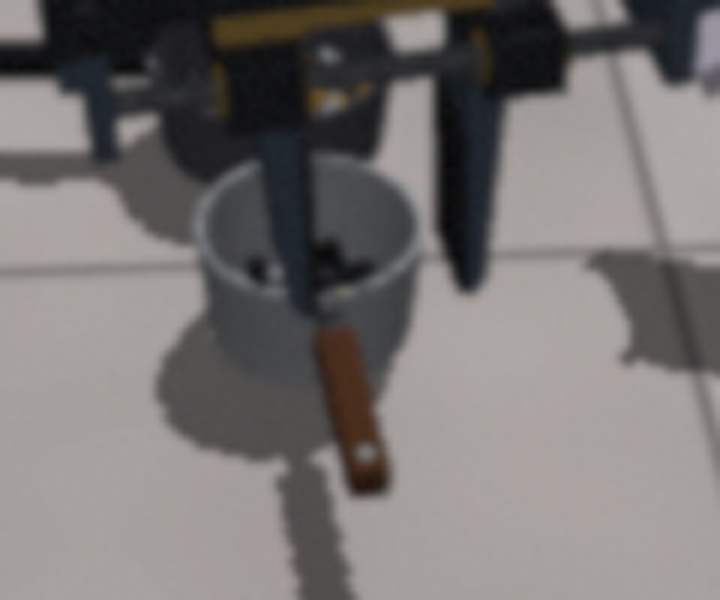

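Request:
{"method": "servo_tool", "body": {
  "steps": "-0.1 0 -0.5 0.6 0.05;-0.1 0 -0.5 0.7 0;-0.1 0 -0.45 0.5 0;-0.1 0 0 0.3 0;-0.1 0 0 0 0"
}}

```text
clock: 16.55
eef_pos: [0.5618, -0.066, 0.0208]
orientation: [0.998, 0.064, 0.007, 0.006]
ft_force: [-0.2, -0.5, 0.8]
width: 0.0406
```

```bash
python3 -c "
from h import *
go(.573,-.0762,.003,7)"
```

```text
t 16.55 eef [ 0.5618 -0.066   0.0208] yaw 7.37 w 0.0406 F [-0.2 -0.5  0.8]
shift units [0.19 0.23 0.36] turn units 0.06 j6 -15.6 z-tilt [ 0.0155 -0.0105 -0.9998]
```

Request:
{"method": "servo_tool", "body": {
  "steps": "-0.1 0.12 0.12 0 0.06;-0.1 0.07 0.1 0.1 0;-0.1 0 0 0.2 0;-0.1 0 0 0 0"
}}

```text
clock: 16.95
eef_pos: [0.5739, -0.0766, 0.0056]
orientation: [0.998, 0.061, 0.007, 0.006]
ft_force: [-0.6, -0.1, -0.2]
width: 0.0411
```

```bash
python3 -c "
from h import *
go(.573,-.0762,.003,7)
p=get_image('wrist');save(p,'w6')"
```

```text
t 16.95 eef [ 0.5739 -0.0766  0.0056] yaw 7.0 w 0.0411 F [-0.6 -0.1 -0.2]
shift units [-0.02 -0.01  0.05] turn units -0.0 j6 -16.1 z-tilt [ 0.0153 -0.0104 -0.9998]
```

View pics/w6.png

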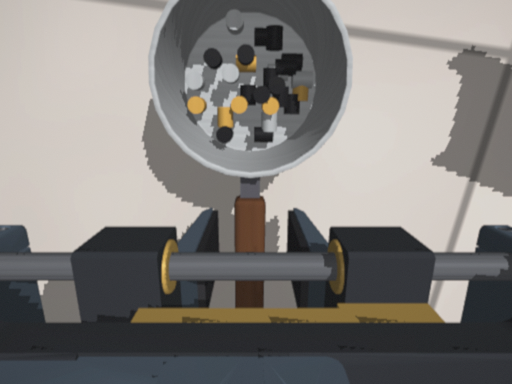

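Request:
{"method": "servo_tool", "body": {
  "steps": "-0.1 -0.03 0 0.06 0;-0.1 0 0 0 0;-1 0 0 0 0;-1 0 0 0 0;-1 0 0 0 0;-1 0 0 0 0;-1 0 0 0 0;-1 0 0 0 0"
}}

```text
clock: 17.8
eef_pos: [0.5731, -0.0773, 0.0041]
orientation: [0.998, 0.061, 0.008, 0.006]
ft_force: [-0.0, 0.2, 0.0]
width: 0.0153
```

```bash
python3 -c "
from h import *
arc()"
```

```text
t 17.8 h -83.02 err in tool units [-0.032 -0.025  0.046] implied pan centre [0.5625 0.0096] z 0.0041 w 0.0153 F [-0.   0.2  0. ] T [-0.11 -0.01  0.01] tilt [ 0.017 -0.011 -1.   ]
```

Request:
{"method": "servo_tool", "body": {
  "steps": "-1 -0.05 -0.003 0 0.25;-1 -0.092 -0.006 0.002 0.5;-1 -0.092 -0.006 0.002 0.5;-1 -0.092 -0.006 0.002 0.5;-1 -0.092 -0.006 0.002 0.5;-1 -0.092 -0.006 0.002 0.5;-1 -0.092 -0.006 0.002 0.5"
}}

```text
clock: 18.5
eef_pos: [0.5435, -0.0756, 0.004]
orientation: [0.993, -0.119, 0.011, 0.005]
ft_force: [0.3, -2.9, 1.5]
width: 0.0157
```

```bash
python3 -c "
from h import *
arc()"
```

```text
t 18.5 h -103.69 err in tool units [-0.073 -0.007  0.042] implied pan centre [0.5642 0.0094] z 0.004 w 0.0157 F [ 0.3 -2.9  1.5] T [-0.41  0.01  0.06] tilt [ 0.021 -0.012 -1.   ]
```

Request:
{"method": "servo_tool", "body": {
  "steps": "-1 -0.1 -0.008 0.006 0.5;-1 -0.1 -0.008 0.006 0.5;-1 -0.1 -0.008 0.006 0.5;-1 -0.1 -0.008 0.006 0.5;-1 -0.1 -0.008 0.006 0.5;-1 -0.1 -0.008 0.006 0.5;-1 -0.096 -0.008 0.004 0.5;-1 -0.096 -0.008 0.004 0.5"
}}

```text
clock: 19.3
eef_pos: [0.5109, -0.0579, 0.0033]
orientation: [0.941, -0.337, 0.016, 0.002]
ft_force: [-0.2, -2.4, 2.0]
width: 0.0156
```

```bash
python3 -c "
from h import *
arc()"
```

```text
t 19.3 h -129.42 err in tool units [-0.1    0.059  0.027] implied pan centre [0.5665 0.0097] z 0.0033 w 0.0156 F [-0.2 -2.4  2. ] T [-0.42  0.07 -0.08] tilt [ 0.029 -0.015 -0.999]
```

Request:
{"method": "servo_tool", "body": {
  "steps": "-1 -0.116 0.004 0.004 0.5;-1 -0.116 0.004 0.004 0.5;-1 -0.116 0.004 0.004 0.5;-1 -0.114 0.004 0.004 0.5;-1 -0.112 0.002 0.004 0.5;-1 -0.11 0.002 0.004 0.5"
}}

```text
clock: 19.9
eef_pos: [0.4883, -0.0339, 0.0026]
orientation: [0.871, -0.49, 0.019, -0.001]
ft_force: [-0.3, -2.4, 2.1]
width: 0.0156
```

```bash
python3 -c "
from h import *
arc()"
```

```text
t 19.9 h -148.77 err in tool units [-0.009  0.049  0.014] implied pan centre [0.5631 0.0115] z 0.0026 w 0.0156 F [-0.3 -2.4  2.1] T [-0.46 -0.05 -0.1 ] tilt [ 0.034 -0.016 -0.999]
```

Remaining 24.2°.

Request:
{"method": "servo_tool", "body": {
  "steps": "-1 -0.1 0.005 0.002 0.5;-1 -0.1 0.005 0.002 0.5;-1 -0.1 0.005 0.002 0.5;-1 -0.1 0.005 0.002 0.5;-1 -0.1 0.003 0.002 0.5;-1 -0.1 0 0.002 0.5;-1 0 0 0 0"
}}

```text
clock: 20.6
eef_pos: [0.4752, -0.0063, 0.002]
orientation: [0.776, -0.63, 0.02, -0.005]
ft_force: [0.3, 0.0, -0.9]
width: 0.0159
```

```bash
python3 -c "
from h import *
arc()"
```

```text
t 20.6 h -168.2 err in tool units [0.019 0.006 0.005] implied pan centre [0.5609 0.0116] z 0.002 w 0.0159 F [ 0.3  0.  -0.9] T [0.08 0.08 0.03] tilt [ 0.037 -0.017 -0.999]
```

Request:
{"method": "servo_tool", "body": {
  "steps": "-1 -0.065 0 0 0.4;-1 -0.065 0 0 0.4;-1 0 0 0 0"
}}

```text
clock: 20.9
eef_pos: [0.4738, -0.0002, 0.0019]
orientation: [0.749, -0.662, 0.019, -0.006]
ft_force: [0.7, 1.0, -1.7]
width: 0.0162
```

```bash
python3 -c "
from h import *
arc()"
```

```text
t 20.9 h -173.02 err in tool units [-0.002 -0.004  0.002] implied pan centre [0.5606 0.0105] z 0.0019 w 0.0162 F [ 0.7  1.  -1.7] T [0.04 0.09 0.02] tilt [ 0.037 -0.017 -0.999]
```

Request:
{"method": "servo_tool", "body": {
  "steps": "-0.1 0 0 0 0;-0.1 0 0 0 0;-0.1 0 0 0 0;-0.1 0 0 0 0;-0.1 0 0 -0.3 0;-0.1 0 0 -0.7 0;-0.1 0 0 -1 0;0.5 0 0 -1 0;1 0.9 0 -0.5 0;1 0.9 0 0 0;1 0.9 0 0 0;1 0 0 0 0"
}}

```text
clock: 22.1
eef_pos: [0.485, -0.1343, 0.1874]
orientation: [0.753, -0.658, 0.021, -0.006]
ft_force: [-0.4, 0.3, 0.1]
width: 0.0782
```

```bash
python3 -c "
from h import *
arc()
for n in ['top','side','wrist']:
  p=get_image(n);save(p,n+'7')
  for q in ['pan','cup_centre','chute_lip']: print(q,[(round(b['conf'],2),w(p,b['position']).round(4).tolist()) for b in boxes_of(p,q)[:2]])
im=cv2.imread('pics/top7.png');cv2.imwrite('pics/t7z.png',cv2.resize(im[100:280,140:380],None,fx=3.3,fy=3.3,interpolation=2))"
```

```text
t 22.1 h -172.36 err in tool units [-2.759e+00 -3.000e-03  3.650e+00] implied pan centre [ 0.5718 -0.1226] z 0.1874 w 0.0782 F [-0.4  0.3  0.1] T [0.   0.03 0.01] tilt [ 0.039 -0.019 -0.999]
pan []
cup_centre [(0.74, [0.5506, -0.3037, 0.0193])]
chute_lip [(0.69, [0.8624, 0.0805, 0.1388])]
pan [(0.8, [0.5493, -0.0028, 0.036]), (0.74, [0.5481, -0.298, 0.0371])]
cup_centre [(0.61, [0.5495, -0.2992, 0.0407])]
chute_lip [(0.87, [0.875, 0.0786, 0.1301])]
pan [(0.8, [0.558, 0.0137, 0.0282]), (0.51, [0.5435, 0.1357, 0.0156])]
cup_centre [(0.95, [0.548, -0.3109, 0.0407])]
chute_lip [(0.58, [0.5547, 0.0104, 0.0235])]
```

View pics/t7z.png

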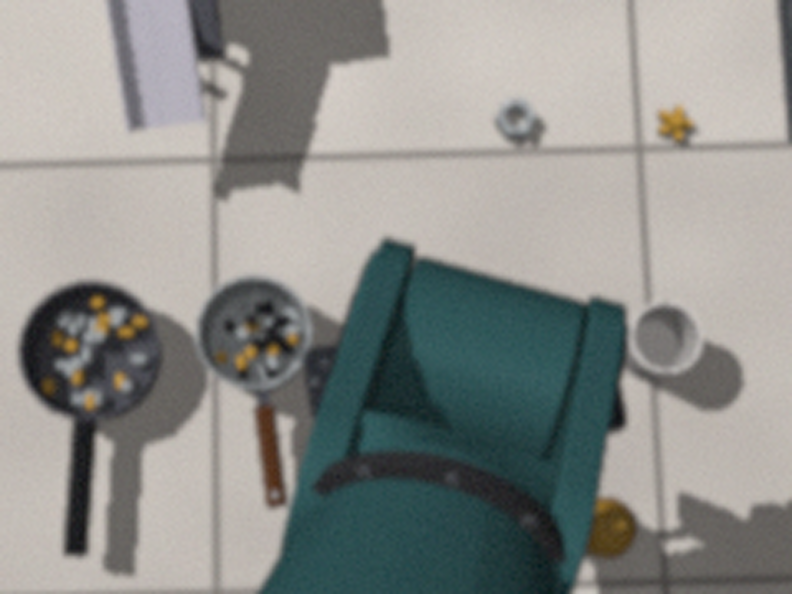

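View pics/wrist7.png

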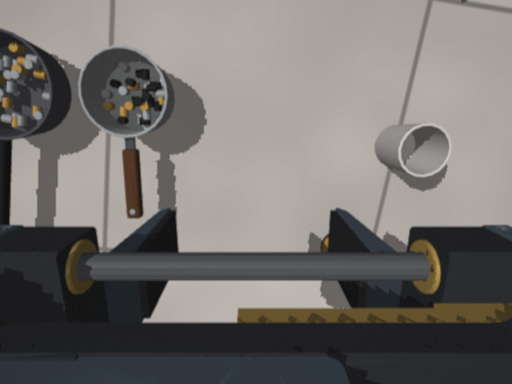

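View pics/side7.png

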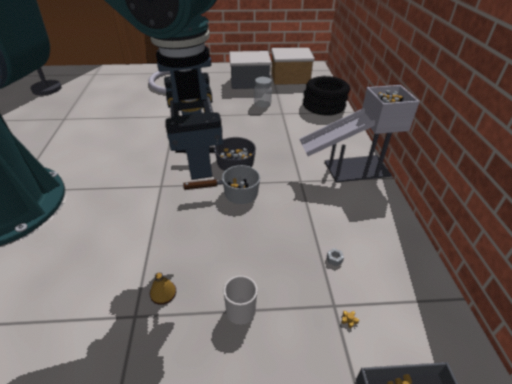

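```bash
python3 -c "
from h import *
p=get_image('top')
z=lambda u,v,h: ray(p,140+(u+.5)/3.3-.5,100+(v+.5)/3.3-.5,h)
c=z(255,334,.05);b=z(264.5,408,.047);a=z(275.5,503,.047)
print(c,a,b,np.degrees(np.arctan2(*(a-b)[1::-1])),np.degrees(np.arctan2(*(a-c)[1::-1])),np.linalg.norm(a-c))
print('cup top',z(663,338,.065), z(629,338,.065)-z(703,338,.065),'skillet',z(90,350,.045))
p=get_image('wrist')
c=ray(p,125.5,90.5,.05);b=ray(p,130.5,150,.047);a=ray(p,135,216,.047)
print(c,a,b,np.degrees(np.arctan2(*(a-b)[1::-1])),np.degrees(np.arctan2(*(a-c)[1::-1])),np.linalg.norm(a-c))
print('cup rim',ray(p,424,150,.065))
p=get_image('side')
print('cup rim side',ray(p,240.5,292,.065))
im=cv2.imread('pics/side7.png');cv2.imwrite('pics/cz.png',cv2.resize(im[260:340,200:290],None,fx=6,fy=6,interpolation=2))
go(.551,-.301,.15,-50)
"
```

```text
[0.55805015 0.00947389 0.05      ] [ 0.42900357 -0.00422716  0.047     ] [0.50115717 0.00313856 0.047     ] -174.1712149694261 -173.9395346359582 0.1298065492957124
cup top [ 0.54453428 -0.29990004  0.065     ] [0.00145262 0.05573258 0.        ] skillet [0.54968705 0.13729898 0.045     ]
[0.56257344 0.00698457 0.05      ] [ 0.43001881 -0.00812661  0.047     ] [5.02915377e-01 2.79462647e-04 4.70000000e-02] -173.42198761067831 -173.49637668476237 0.13344691927454716
cup rim [ 0.54536772 -0.30249639  0.065     ]
cup rim side [ 0.54833481 -0.3071949   0.065     ]
t 22.85 eef [ 0.484  -0.1302  0.1863] yaw -82.19 w 0.091 F [-0.5 -1.1 -0.5]
shift units [ 3.55 -0.84  0.84] turn units -5.37 j6 64.9 z-tilt [ 0.0371 -0.0177 -0.9992]
```

View pics/cz.png

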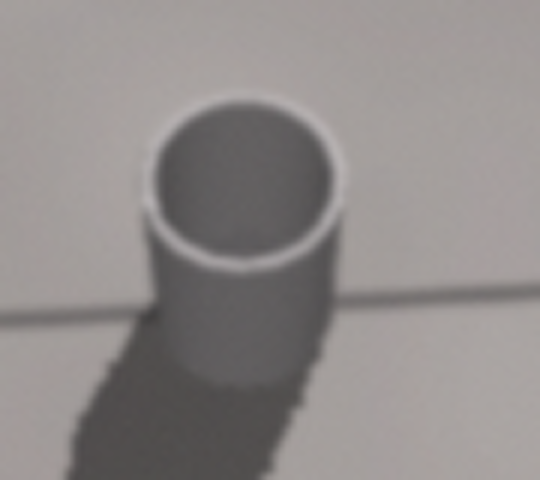

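Request:
{"method": "servo_tool", "body": {
  "steps": "1 0.6 -0.13 0.2 0;1 0.6 -0.13 0.2 0;1 0.6 -0.13 0.2 0;1 0.6 -0.13 0.2 0;1 0.6 -0.1 0.2 0;1 0.4 -0.05 0.2 0;1 0 0 0 0"
}}

```text
clock: 23.55
eef_pos: [0.5453, -0.3014, 0.1296]
orientation: [0.754, -0.656, 0.021, -0.006]
ft_force: [-0.5, 0.8, -0.6]
width: 0.0909
```

```bash
python3 -c "
from h import *
go(.546,-.3025,.1,-83)
p=get_image('wrist');save(p,'w8')"
```

```text
t 23.55 eef [ 0.5453 -0.3014  0.1296] yaw -82.1 w 0.0909 F [-0.5  0.8 -0.6]
shift units [0.01 0.01 0.59] turn units 0.15 j6 50.6 z-tilt [ 0.0391 -0.0182 -0.9991]
```

View pics/w8.png

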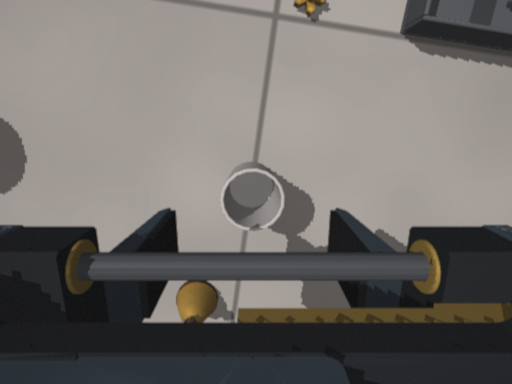

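```bash
python3 -c "
from h import *
p=get_image('wrist');print(ray(p,252.5,199,.065),ray(p,222,199,.065)-ray(p,283,199,.065))"
```

```text
[ 0.54615384 -0.3020412   0.065     ] [-0.00690468  0.05208469  0.        ]
```

Request:
{"method": "servo_tool", "body": {
  "steps": "1 0 0 0.4 0.1;1 0 0 0.4 0;1 0 0 0.4 0;1 0 0 0 0"
}}

```text
clock: 24.05
eef_pos: [0.5479, -0.2979, 0.0718]
orientation: [0.751, -0.659, 0.022, -0.007]
ft_force: [-0.9, 0.8, 1.1]
width: 0.0911
```

```bash
python3 -c "
from h import *
go(.546,-.3025,.025,-83)
for n in ['wrist','side']:
  p=get_image(n);save(p,'l_'+n)
im=cv2.imread('pics/l_side.png');a=cv2.resize(im[200:340,170:310],None,fx=3,fy=3,interpolation=2)
im=cv2.imread('pics/l_wrist.png');b=im[0:384,110:400];
cv2.imwrite('pics/l_z.png',np.hstack([a,cv2.resize(b,(317,420))]))
"
```

```text
t 24.05 eef [ 0.5479 -0.2979  0.0718] yaw -82.56 w 0.0911 F [-0.9  0.8  1.1]
shift units [0.06 0.09 0.93] turn units 0.07 j6 51.4 z-tilt [ 0.042  -0.0193 -0.9989]
```

View pics/l_z.png

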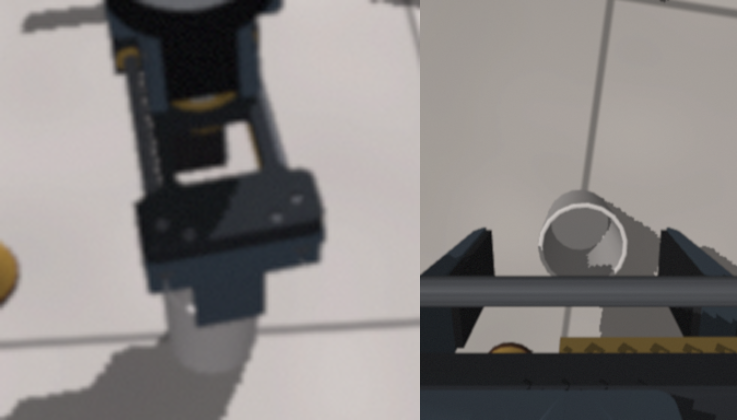

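Request:
{"method": "servo_tool", "body": {
  "steps": "1 0.03 0.05 0.3 0;1 0.03 0.04 0.3 0;1 0 0 0.25 0;1 0 0 0 0"
}}

```text
clock: 24.55
eef_pos: [0.5482, -0.304, 0.0311]
orientation: [0.752, -0.659, 0.026, -0.007]
ft_force: [-0.2, 0.2, 0.2]
width: 0.0912
```

```bash
python3 -c "
from h import *
go(.546,-.3025,.022,-83)
for n in ['wrist','side']:
  p=get_image(n);save(p,'m_'+n)
im=cv2.imread('pics/m_side.png');a=cv2.resize(im[200:340,170:310],None,fx=3,fy=3,interpolation=2)
im=cv2.imread('pics/m_wrist.png');b=im[0:384,110:400];
cv2.imwrite('pics/m_z.png',np.hstack([a,cv2.resize(b,(317,420))]))
"
```

```text
t 24.55 eef [ 0.5482 -0.304   0.0311] yaw -82.54 w 0.0912 F [-0.2  0.2  0.2]
shift units [-0.04  0.05  0.18] turn units 0.08 j6 50.8 z-tilt [ 0.0481 -0.023  -0.9986]
```

View pics/m_z.png

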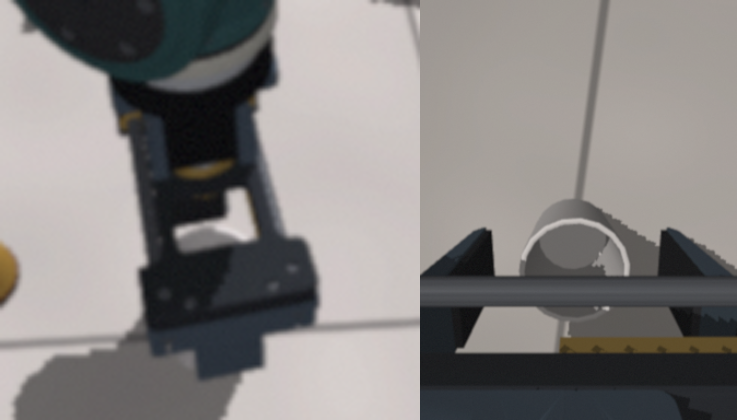

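```bash
python3 -c "
from h import *
p=get_image('side')
for z in [.02,.03,.04,.05,.06]: print(z,proj(p,[.555,-.362,z]).round(1))
go(.547,-.3025,.024,-83)"
```

```text
0.02 [246.5 337.9]
0.03 [246.5 334.9]
0.04 [246.5 331.7]
0.05 [246.5 328.5]
0.06 [246.5 325.2]
t 24.7 eef [ 0.5492 -0.3044  0.0331] yaw -82.53 w 0.0909 F [-0.  -0.  -0.1]
shift units [-0.05  0.05  0.18] turn units 0.08 j6 50.8 z-tilt [ 0.0501 -0.0241 -0.9985]
```

Request:
{"method": "servo_tool", "body": {
  "steps": "1 -0.04 0.06 0.22 0.08;1 0 0 0.2 0;0.4 0 0 0 0;-0.1 0 0 0 0;-0.6 0 0 0 0;-0.6 0 0 0 0;-0.6 0 0 0 0",
  "newtons": 8
}}

```text
clock: 25.4
eef_pos: [0.5476, -0.3037, 0.0112]
orientation: [0.749, -0.662, 0.028, -0.008]
ft_force: [0.6, 0.9, -0.5]
width: 0.0547
```

```bash
python3 -c "
from h import *
go(.547,-.3025,.024,-83)
for n in ['wrist','side']:
  p=get_image(n);save(p,'n_'+n)
im=cv2.imread('pics/n_side.png');a=cv2.resize(im[200:340,170:310],None,fx=3,fy=3,interpolation=2)
im=cv2.imread('pics/n_wrist.png');b=im[0:384,110:400];
cv2.imwrite('pics/n_z.png',np.hstack([a,cv2.resize(b,(317,420))]))
"
```

```text
t 25.4 eef [ 0.5476 -0.3037  0.0112] yaw -83.06 w 0.0547 F [ 0.6  0.9 -0.5]
shift units [-0.02 -0.   -0.26] turn units -0.01 j6 51.3 z-tilt [ 0.0515 -0.025  -0.9984]
```

View pics/n_z.png

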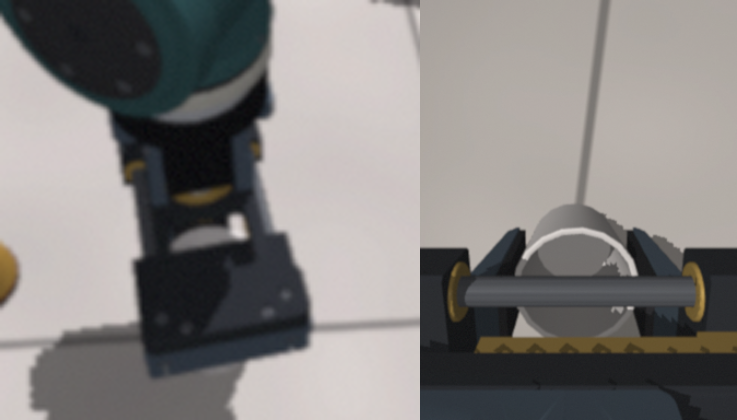

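Request:
{"method": "servo_tool", "body": {
  "steps": "-0.6 0 0 0 0;-0.6 0 0 -0.3 0;-0.6 0 0 -0.6 0;-0.6 0 0 -0.9 0;-0.6 0 0 -0.6 0;-0.6 0 0 0 0",
  "newtons": 10
}}

```text
clock: 26.1
eef_pos: [0.5405, -0.3002, 0.1384]
orientation: [0.749, -0.662, 0.027, -0.008]
ft_force: [0.1, -0.6, -1.2]
width: 0.0543
```

```bash
python3 -c "
from h import *
go(.673,.065,.12,-83)
for n in ['wrist','side','top']:
  p=get_image(n);save(p,'o_'+n)
im=cv2.imread('pics/o_side.png');a=cv2.resize(im[140:350,130:340],None,fx=2,fy=2,interpolation=2)
im=cv2.imread('pics/o_wrist.png');b=im[0:384,110:400];
cv2.imwrite('pics/o_z.png',np.hstack([a,cv2.resize(b,(317,420))]))
"
```

```text
t 26.1 eef [ 0.5405 -0.3002  0.1384] yaw -83.06 w 0.0543 F [ 0.1 -0.6 -1.2]
shift units [-6.94 -3.5   0.32] turn units -0.01 j6 51.4 z-tilt [ 0.0506 -0.0245 -0.9984]
```

View pics/o_z.png

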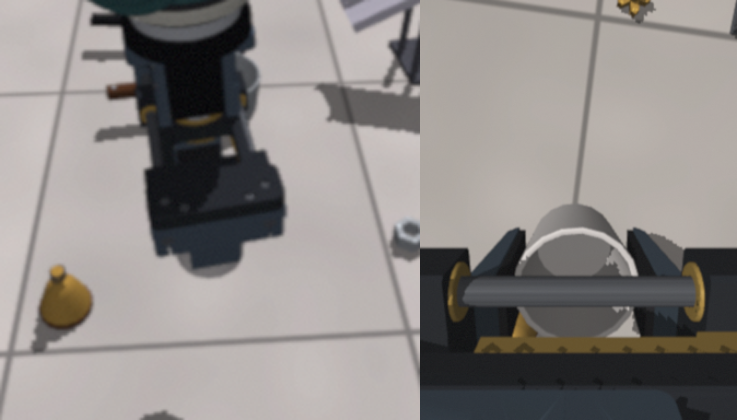

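Request:
{"method": "servo_tool", "body": {
  "steps": "-0.6 -0.3 -0.1 0 0;-0.6 -0.6 -0.18 0 0;-0.6 -0.6 -0.18 0 0;-0.6 -0.6 -0.18 0 0;-0.6 -0.6 -0.18 0 0;-0.6 -0.6 -0.18 0 0;-0.6 -0.6 -0.18 0 0;-0.6 -0.6 -0.18 0 0;-0.6 -0.6 -0.18 0 0;-0.6 -0.6 -0.18 0 0;-0.6 -0.6 -0.18 0 0;-0.6 -0.3 -0.1 0 0"
}}

```text
clock: 27.45
eef_pos: [0.5885, 0.0623, 0.1125]
orientation: [0.748, -0.664, 0.012, -0.001]
ft_force: [-0.2, -1.2, -0.8]
width: 0.0547
```

```bash
python3 -c "
from h import *
go(.673,.065,.12,-83)
for n in ['wrist','side','top']:
  p=get_image(n);save(p,'q_'+n)
im=cv2.imread('pics/q_side.png');a=cv2.resize(im[60:240,200:410],None,fx=2.2,fy=2.2,interpolation=2)
cv2.imwrite('pics/q_z.png',a)
im=cv2.imread('pics/q_top.png');cv2.imwrite('pics/q_tz.png',cv2.resize(im[20:220,130:270],None,fx=3,fy=3,interpolation=2))
"
```

```text
t 27.45 eef [0.5885 0.0623 0.1125] yaw -83.17 w 0.0547 F [-0.2 -1.2 -0.8]
shift units [ 0.15 -1.69 -0.12] turn units -0.03 j6 88.4 z-tilt [ 0.0193 -0.0157 -0.9997]
```

View pics/q_z.png

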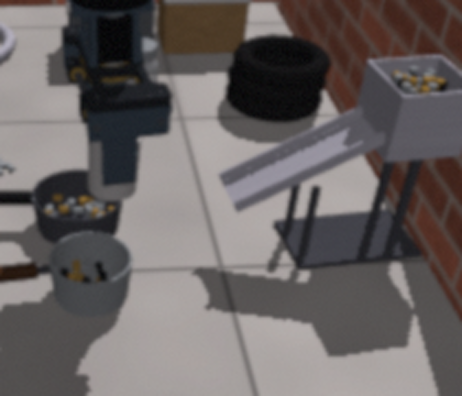

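View pics/q_wrist.png

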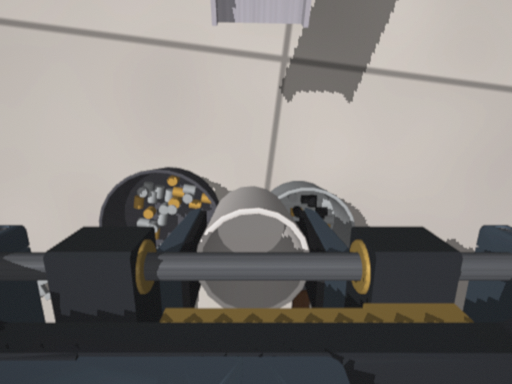

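View pics/q_tz.png

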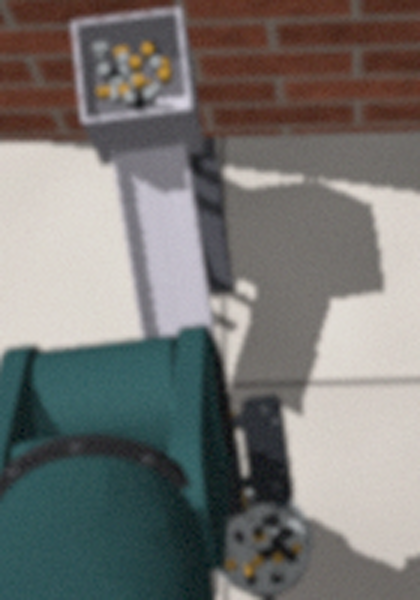

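```bash
python3 -c "
from h import *
p=get_image('wrist')
for a,b in [((218,22),(302,23)),((213,24),(308,25))]:
  for z in (.08,.093):
    A=ray(p,*a,z);B=ray(p,*b,z);d=A-B;print(z,A,B,(A+B)/2,np.linalg.norm(d),np.degrees(np.arctan2(d[1],d[0]))-90)
im=cv2.imread('pics/q_wrist.png');cv2.imwrite('pics/q_wz.png',cv2.resize(im[0:60,190:330],None,fx=5,fy=5,interpolation=2))
"
```

```text
0.08 [0.71338812 0.09766847 0.08      ] [0.71962982 0.04292513 0.08      ] [0.71650897 0.0702968  0.08      ] 0.05509802439703769 6.504636770660838
0.093 [0.70996058 0.09614792 0.093     ] [0.71583232 0.04464936 0.093     ] [0.71289645 0.07039864 0.093     ] 0.051832226432106415 6.504636770660767
0.08 [0.71180342 0.10080155 0.08      ] [0.71894331 0.03880562 0.08      ] [0.71537337 0.06980359 0.08      ] 0.06240572210759977 6.569641162133806
0.093 [0.70846981 0.0990953  0.093     ] [0.7151865  0.04077402 0.093     ] [0.71182816 0.06993466 0.093     ] 0.05870677858849197 6.569641162133664
```

View pics/q_wz.png

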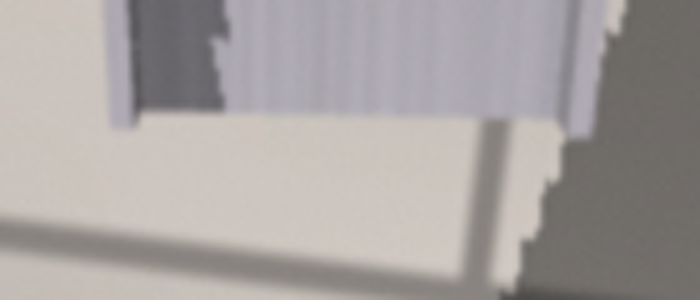

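Request:
{"method": "servo_tool", "body": {
  "steps": "-0.6 0.05 -0.4 0 0;-0.6 0.05 -0.5 0.1 0;-0.6 0.03 -0.5 0.1 0;-0.6 0 -0.2 0.1 0;-0.6 0 0 0 0"
}}

```text
clock: 28.15
eef_pos: [0.6684, 0.0583, 0.0964]
orientation: [0.746, -0.665, 0.011, 0.001]
ft_force: [-0.5, -0.5, 0.7]
width: 0.0544
```

```bash
python3 -c "
from h import *
go(.672,.065,.05,-83.3)
p=get_image('side');save(p,'r_side')
im=cv2.imread('pics/r_side.png');a=cv2.resize(im[60:240,200:410],None,fx=3,fy=3,interpolation=2)
cv2.imwrite('pics/r_z.png',a)
"
```

```text
t 28.15 eef [0.6684 0.0583 0.0964] yaw -83.43 w 0.0544 F [-0.5 -0.5  0.7]
shift units [-0.14 -0.07  0.93] turn units -0.02 j6 87.8 z-tilt [ 0.015  -0.0166 -0.9997]
```

View pics/r_z.png

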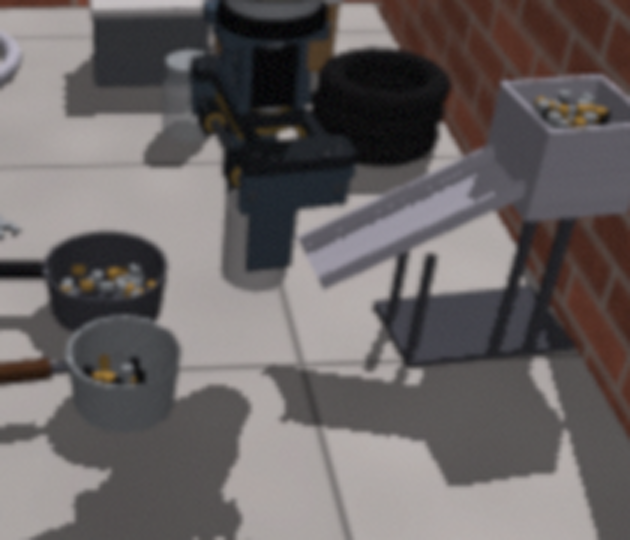

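Request:
{"method": "servo_tool", "body": {
  "steps": "-0.6 -0.07 -0.03 0.3 0;-0.6 -0.07 -0.03 0.3 0;-0.6 0 0 0.3 0;-0.6 0 0 0 0"
}}

```text
clock: 28.6
eef_pos: [0.6674, 0.0649, 0.0472]
orientation: [0.746, -0.665, 0.01, 0.002]
ft_force: [-0.1, -0.7, -0.9]
width: 0.0546
```

```bash
python3 -c "
from h import *
go(.672,.065,.012,-83.3)
p=get_image('side');save(p,'u_side')
im=cv2.imread('pics/u_side.png');a=cv2.resize(im[60:240,200:410],None,fx=3,fy=3,interpolation=2)
cv2.imwrite('pics/u_z.png',a)
"
```

```text
t 28.6 eef [0.6674 0.0649 0.0472] yaw -83.45 w 0.0546 F [-0.1 -0.7 -0.9]
shift units [-0.01 -0.08  0.7 ] turn units -0.03 j6 88.5 z-tilt [ 0.0125 -0.0168 -0.9998]
```

View pics/u_z.png

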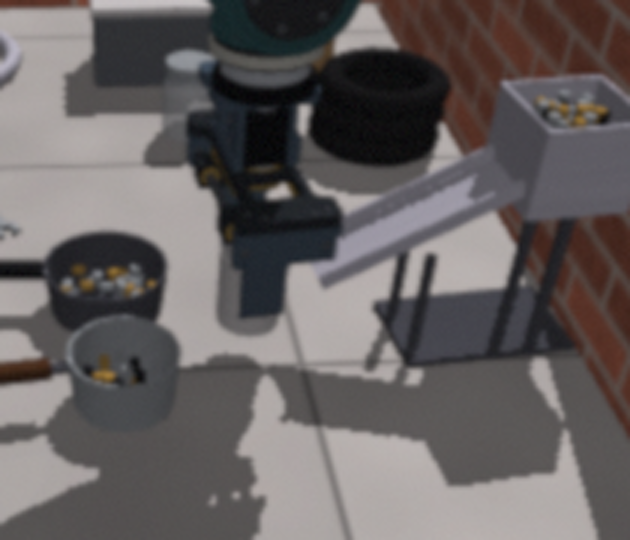

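Request:
{"method": "servo_tool", "body": {
  "steps": "-0.6 0 -0.03 0.15 0;-0.6 0 -0.02 0.15 0;-0.6 0 0 0 0"
}}

```text
clock: 28.95
eef_pos: [0.6712, 0.065, 0.0326]
orientation: [0.746, -0.665, 0.011, 0.001]
ft_force: [-0.2, 0.3, -0.1]
width: 0.0545
```

```bash
python3 -c "
from h import *
go(.671,.065,.012,-83.3)
p=get_image('wrist');save(p,'v_wrist')
p=get_image('side');save(p,'v_side')
im=cv2.imread('pics/v_side.png');a=cv2.resize(im[100:200,240:340],None,fx=6,fy=6,interpolation=2)
cv2.imwrite('pics/v_z.png',a)
"
```

```text
t 28.95 eef [0.6712 0.065  0.0326] yaw -83.44 w 0.0545 F [-0.2  0.3 -0.1]
shift units [-0.01  0.01  0.41] turn units -0.02 j6 88.5 z-tilt [ 0.0144 -0.0167 -0.9998]
```

View pics/v_z.png

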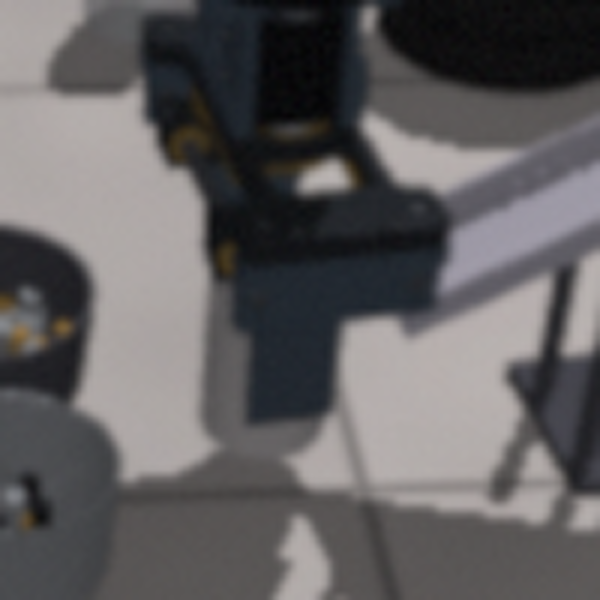

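View pics/v_wrist.png

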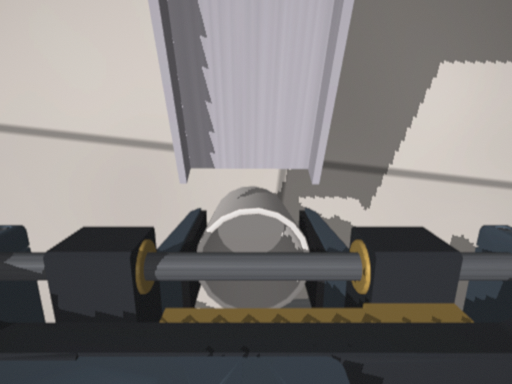

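```bash
python3 -c "
from h import *
p=get_image('wrist');s=sense();print(s['eef_pos'])
A=ray(p,188,168,.08);B=ray(p,316,168,.08);d=A-B;m=(A+B)/2;y=np.degrees(np.arctan2(d[1],d[0]))-90;print(A,B,m,np.linalg.norm(d),y)
r=np.radians(y);print('spot',m[:2]-.046*np.array([np.cos(r),np.sin(r)]))
"
```

```text
[0.67170739 0.06504554 0.03369061]
[0.71306249 0.10068341 0.08      ] [0.71966808 0.04132765 0.08      ] [0.71636528 0.07100553 0.08      ] 0.05972219521923087 6.35021010638404
spot [0.67064752 0.06591769]
```

Request:
{"method": "servo_tool", "body": {
  "steps": "-0.6 -0.01 0.01 0.15 0;-0.6 0 0 0.15 0;-0.6 0 0 0.08 0;-0.6 0 0 0 0"
}}

```text
clock: 29.5
eef_pos: [0.6718, 0.0652, 0.0137]
orientation: [0.746, -0.665, 0.012, 0.001]
ft_force: [0.4, 0.0, -0.7]
width: 0.0545
```

```bash
python3 -c "
from h import *
go(.671,.065,.012,-83.3)
p=get_image('side');save(p,'x_side')
im=cv2.imread('pics/x_side.png');a=cv2.resize(im[100:200,240:340],None,fx=6,fy=6,interpolation=2)
cv2.imwrite('pics/x_z.png',a)
"
```

```text
t 29.5 eef [0.6718 0.0652 0.0137] yaw -83.45 w 0.0545 F [ 0.4  0.  -0.7]
shift units [0.   0.02 0.03] turn units -0.02 j6 88.6 z-tilt [ 0.0166 -0.0165 -0.9997]
```

View pics/x_z.png

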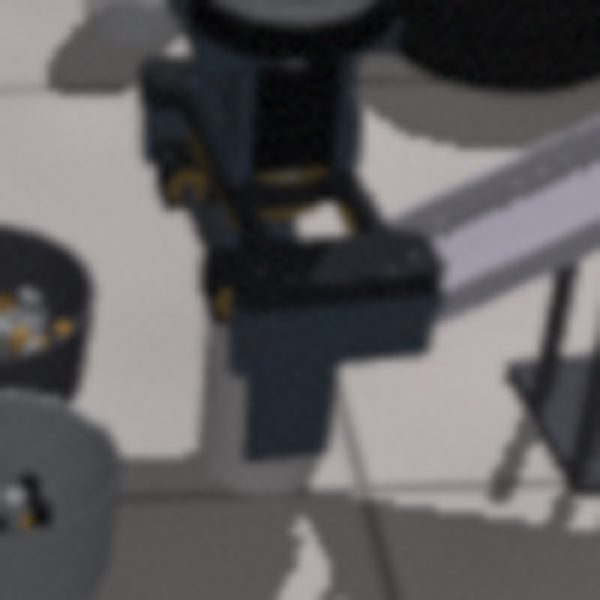

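Request:
{"method": "servo_tool", "body": {
  "steps": "-0.6 0 0.01 0.03 0;-0.6 0 0 0.02 0;-0.6 0 0 0 0"
}}

```text
clock: 29.85
eef_pos: [0.6717, 0.0652, 0.0119]
orientation: [0.746, -0.665, 0.012, 0.0]
ft_force: [0.7, 0.0, -0.1]
width: 0.0543
```

```bash
python3 -c "
from h import *
go(.671,.065,.012,-83.3)"
```

```text
t 29.85 eef [0.6717 0.0652 0.0119] yaw -83.45 w 0.0543 F [ 0.7  0.  -0.1]
shift units [ 0.    0.01 -0.  ] turn units -0.03 j6 88.6 z-tilt [ 0.0172 -0.0164 -0.9997]
```

Request:
{"method": "servo_tool", "body": {
  "steps": "-0.6 0 0 0.03 0;-0.6 0 0 0.01 0"
}}

```text
clock: 30.05
eef_pos: [0.6724, 0.0655, 0.0112]
orientation: [0.746, -0.665, 0.012, -0.0]
ft_force: [-2.8, -1.0, 5.4]
width: 0.0546
```

Request:
{"method": "servo_tool", "body": {
  "steps": "-0.6 0 0 0 0;0.4 0 0 0 0;0.6 0 0 0 0;0.6 0 0 0 0;0.6 0 0 0 0;0.6 0 0 0 0"
}}

```text
clock: 30.65
eef_pos: [0.6727, 0.0655, 0.0114]
orientation: [0.746, -0.665, 0.013, -0.0]
ft_force: [-0.1, 0.1, 0.2]
width: 0.0731
```

```bash
python3 -c "
from h import *
go(.671,.065,.012,-83.3)
p=get_image('wrist');save(p,'y_wrist')"
```

```text
t 30.65 eef [0.6727 0.0655 0.0114] yaw -83.45 w 0.0731 F [-0.1  0.1  0.2]
shift units [ 0.01  0.04 -0.01] turn units -0.03 j6 88.6 z-tilt [ 0.0192 -0.0161 -0.9997]
```

View pics/y_wrist.png

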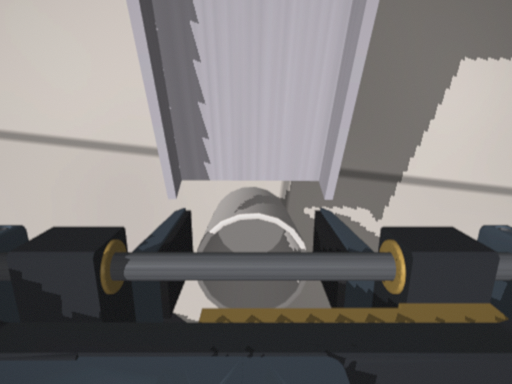

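Request:
{"method": "servo_tool", "body": {
  "steps": "0.6 0 0 -0.3 0;0.6 0 0 -0.6 0;0.6 0 0 -0.8 0;0.6 0 0.3 -0.8 0;0.6 0 0.6 -0.6 0;0.6 0.6 0.6 0 0;0.6 0.9 0.3 0 0;0.6 0.9 0 0 0;0.6 0.9 0 0 0;0.6 0.9 0 0 0;0.6 0.9 0 0 0;0.6 0 0 0 0"
}}

```text
clock: 31.9
eef_pos: [0.6085, -0.2039, 0.1904]
orientation: [0.748, -0.664, 0.018, -0.003]
ft_force: [-0.3, 0.2, 0.9]
width: 0.0726
```

```bash
python3 -c "
from h import *
go(.671,.065,.012,-83.3)
for n in ['top','side']:
  p=get_image(n);save(p,n+'9')
  for q in ['pan','cup_centre','skillet_centre','nut_centre','star_centre','bell_centre']: print(q,[(round(b['conf'],2),w(p,b['position']).round(4).tolist()) for b in boxes_of(p,q)[:1]])
im=cv2.imread('pics/top9.png');cv2.imwrite('pics/t9z.png',cv2.resize(im[110:280,140:360],None,fx=3.5,fy=3.5,interpolation=2))"
```

```text
t 31.9 eef [ 0.6085 -0.2039  0.1904] yaw -83.23 w 0.0726 F [-0.3  0.2  0.9]
shift units [-5.27 -1.78  3.5 ] turn units 0.01 j6 63.0 z-tilt [ 0.031  -0.0183 -0.9994]
pan [(0.94, [0.556, 0.0084, 0.0157])]
cup_centre [(0.83, [0.6766, 0.0749, 0.0238])]
skillet_centre [(0.64, [0.5404, 0.142, 0.0199])]
nut_centre []
star_centre []
bell_centre []
pan [(0.79, [0.5511, 0.0028, 0.0345])]
cup_centre []
skillet_centre [(0.82, [0.5403, 0.1471, 0.03])]
nut_centre [(0.69, [0.7352, -0.2041, 0.0155])]
star_centre [(0.71, [0.7292, -0.3336, 0.0098])]
bell_centre [(0.96, [0.4136, -0.2684, 0.0231])]
```

View pics/t9z.png

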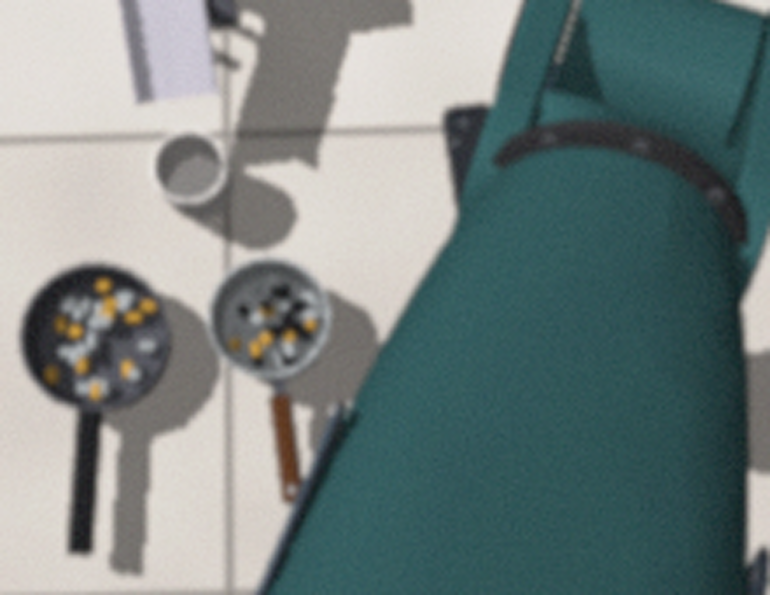

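View pics/side9.png

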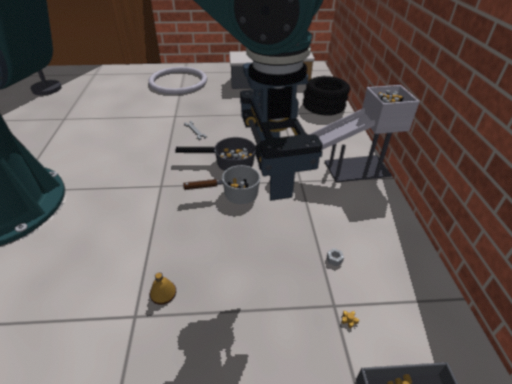

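```bash
python3 -c "
from h import *
p=get_image('top')
z=lambda u,v,h: ray(p,140+(u+.5)/3.5-.5,110+(v+.5)/3.5-.5,h)
c=z(190,168.5,.065);print('cup',c, z(153,168,.065)-z(226,168,.065))
L=z(139,103,.093);R=z(216,94,.093);m=(L+R)/2;r=np.radians(6.7);u=np.array([np.cos(r),np.sin(r)]);n=np.array([-u[1],u[0]])
lip=m[:2]+.006*u;print('lip',lip); d=c[:2]-(lip-.046*u);print('cup off spot along,left',d@u,d@n)
pc=z(270,320,.05);a=z(290,498,.047);b=z(282,396,.047);print('pan',pc,np.degrees(np.arctan2(*(a-b)[1::-1])),np.degrees(np.arctan2(*(a-pc)[1::-1])))
"
```

```text
cup [0.6681807  0.06552588 0.065     ] [0.00144462 0.05315141 0.        ]
lip [0.71852967 0.07132817]
cup off spot along,left -0.004682076186990305 0.0001115889861213306
pan [0.55752612 0.00983152 0.05      ] -176.2906114508139 -174.43713489246483
```

Request:
{"method": "servo_tool", "body": {
  "steps": "0.6 -0.6 0 -0.2 0;0.6 -0.8 0 0 0;0.6 -0.8 0 0 0;0.6 -0.8 0 0 0;0.6 -0.8 0 0 0;0.6 -0.8 0 0 0;0.6 -0.3 0 0 0;0.6 0 0 0 0"
}}

```text
clock: 33.45
eef_pos: [0.5773, 0.0513, 0.1943]
orientation: [0.748, -0.664, 0.017, -0.004]
ft_force: [-1.2, 0.4, 0.2]
width: 0.0731
```

```bash
python3 -c "
from h import *
go(.575,.05,.19,-83.3)
for n in ['wrist','side']:
  p=get_image(n);save(p,n+'A')
im=cv2.imread('pics/sideA.png');a=cv2.resize(im[80:230,190:400],None,fx=3.7,fy=3.7,interpolation=2)
cv2.imwrite('pics/sAz.png',a)"
```

```text
t 33.45 eef [0.5773 0.0513 0.1943] yaw -83.19 w 0.0731 F [-1.2  0.4  0.2]
shift units [0.02 0.05 0.08] turn units 0.02 j6 87.3 z-tilt [ 0.0306 -0.0173 -0.9994]
```

View pics/wristA.png

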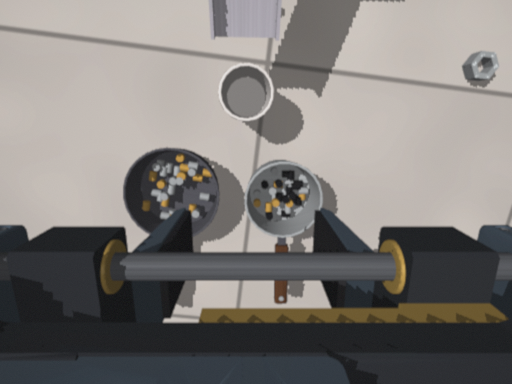

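View pics/sAz.png

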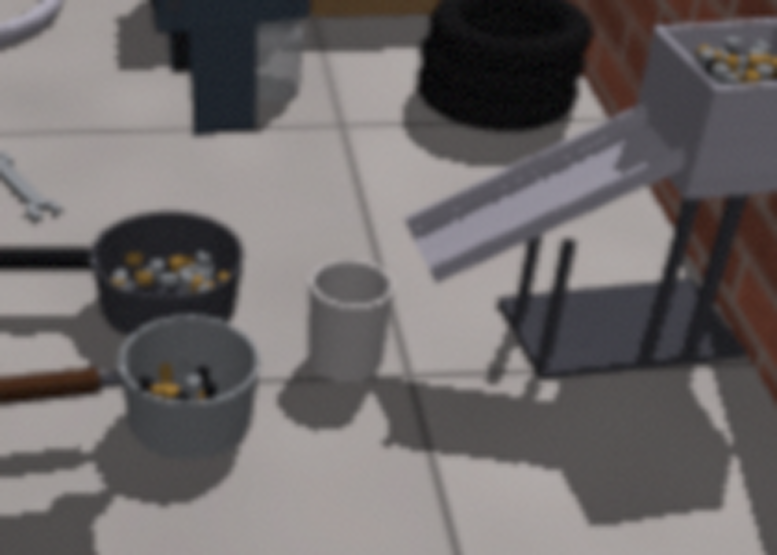

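```bash
python3 -c "
from h import *
r=np.radians(6.7);u=np.array([np.cos(r),np.sin(r)]);n=np.array([-u[1],u[0]])
p=get_image('wrist')
A=ray(p,215.5,36.5,.08);B=ray(p,275,37,.08);m=((A+B)/2)[:2];c=ray(p,246,92,.065);d=c[:2]-(m-.046*u)
print('wrist',A,B,np.linalg.norm(A-B),c,'off',d@u,d@n)
pc=ray(p,284,199,.05);a=ray(p,281,301,.047);b=ray(p,281.5,245,.047);e=a-b;print('pan',pc,np.degrees(np.arctan2(e[1],e[0])))
s=get_image('side')
z=lambda u_,v,h: ray(s,190+(u_+.5)/3.7-.5,80+(v+.5)/3.7-.5,h)
c=z(350,287,.065);N=z(438,281,.08);Ff=z(420,238,.08)
m=((N+Ff)/2)[:2];d=c[:2]-(m-.046*u);print('side',c,N,Ff,'off',d@u,d@n)
"
```

```text
wrist [0.71360813 0.09691689 0.08      ] [0.71980489 0.04299441 0.08      ] 0.054277371721597405 [0.67034523 0.06410946 0.065     ] off -0.0007267399908681406 -0.0003972601606305633
pan [0.56187092 0.00857126 0.05      ] -172.52041764828238
side [0.67110055 0.0612867  0.065     ] [0.72465735 0.04406219 0.08      ] [0.72197096 0.09399872 0.08      ] off -0.0067604898245339036 -0.0015990655887446797
```

```bash
python3 -c "
import cv2
im=cv2.imread('pics/top9.png');cv2.imwrite('pics/t9y.png',cv2.resize(im[115:175,165:225],None,fx=10,fy=10,interpolation=cv2.INTER_CUBIC))
im=cv2.imread('pics/sideA.png');cv2.imwrite('pics/sAy.png',cv2.resize(im[130:190,265:325],None,fx=10,fy=10,interpolation=cv2.INTER_CUBIC))"
```

```text
(no output)
```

View pics/t9y.png

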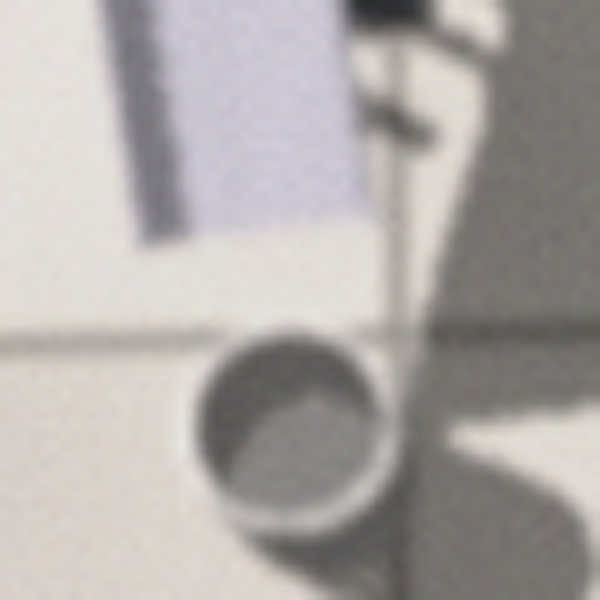

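View pics/sAy.png

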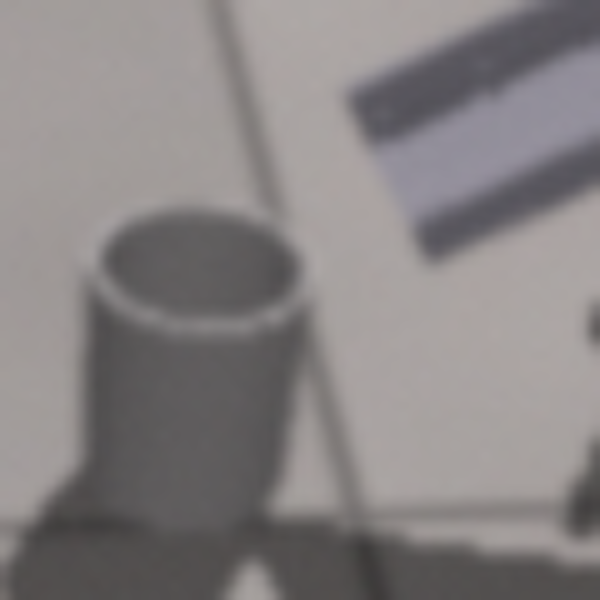

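```bash
python3 -c "
from h import *
r=np.radians(6.7);u=np.array([np.cos(r),np.sin(r)]);n=np.array([-u[1],u[0]])
p=get_image('top');z=lambda a,v,h: ray(p,165+(a+.5)/10-.5,115+(v+.5)/10-.5,h)[:2]
c=z(298,432,.065)
print('top floorL',(z(188,235,.08)-c)@u,'floorR',(z(372,215,.08)-c)@u,'wall L',(z(143,243,.093)-c)@u+.0055, 'lat',(z(188,235,.08)-c)@n)
p=get_image('side');z=lambda a,v,h: ray(p,265+(a+.5)/10-.5,130+(v+.5)/10-.5,h)[:2]
c=z(197,268,.065)
print('side far floor',(z(378,145,.08)-c)@u,(z(378,145,.08)-c)@n,'far wall',(z(352,98,.093)-c)@u+.0055,'near top',(z(416,226,.093)-c)@u+.0055,'near bot',(z(432,263,.079)-c)@u,(z(432,263,.079)-c)@n)
"
```

```text
top floorL 0.050859519267243004 floorR 0.049359062256900815 wall L 0.051651482497833204 lat 0.019963287498146604
side far floor 0.05130855824317393 0.023046666747853457 far wall 0.04948689953090513 near top 0.048581848196910075 near bot 0.04981681058934345 -0.026425646329120322
```

```bash
python3 -c "
from h import *
print(close_job(), sense()['clock'])"
```

```text
the job is handed in; nothing more can be done
the job is handed in; nothing more can be done
```

I swung the small pan's handle round by the right in two goes. I let go when it pointed to the right, square to the chute, took a fresh hold, and let go again with it pointing to the robot's side, in line with the chute. I then stood the cup upright below the chute's mouth and handed the job in at about 34 s of the 72 s.

**Last checks:**
- **Pan:** its centre stayed within about 3 mm of its first spot. Estimates of the final handle angle are -172.5° (wrist camera), -173.0° (tool pose at release) and -174.4° (top camera, handle tip from the pan centre; -176.3° along the bar alone). The target was about -173°.
- **Cup:** it stands free and upright, about 2 mm or less sideways from the spot. The cameras disagree along the chute. The wrist view puts it about 1 mm short of the spot, the top and side views about 4 mm short. I left it, because moving the cup again would have brought the gripper's body close to the chute lip.
- **Other things:** the wide pan, nut, star cap and bell read at their first positions, within measurement error.

**What went wrong on the way:**
- **First grip:** it closed above the handle. The fingertips sit about 25–30 mm higher than the stated tool geometry implies, so I reopened and went lower by the pictures, without disturbing the pan.
- **Tool tilt:** the tool drifted up to about 3° off vertical during slow moves. It was about 1.5° when the cup was set down.

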